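# Refit the fan's impeller and spin it by hand to check that it runs free

### The arm

A 7-joint arm with a two-finger parallel gripper is mounted at the origin on the work surface. World frame = base frame: x ahead of the robot, y to its left, z up, the work surface at z = 0. Lengths are in m, angles in rad, forces in N, time in s.
With the tool pointing down it reaches from about 0.425 to 0.875 m from the base axis. Payload 4.7 kg.
Tool frame: the origin (TCP) lies at the very end of the fingers, on their centre line; the grasp point (between the pads) lies 19 mm behind it; z points along the fingers, y is the direction in which the jaws open and shut (so a half turn about z gives the same grasp; the last joint's range is limited). The gripper opens to 85 mm and grips with 20 to 120 N. Pads are 22 mm wide; open, the fingers measure 114 mm over their backs; the gripper's body (76 mm by 85 mm) begins 54 mm behind the grasp point. The pads swing forward as they close: fully open they stand 13 mm farther back than shut.
Start: joints at [-1.143, 0.321, -0.07, 1.45, 0.023, 1.371, -0.057], TCP at [0.261, 0.595, 0.231] pointing down, gripper open.
Joint ranges: [-2.86, 2.86], [-0.3, 2.09], [-1.38, 1.24], [0.06, 2.45], [-1.56, 4.7], [0.09, 2.05], [-2.69, 2.69]. Speed limits (rad/s): [2.57, 2.57, 3.14, 3.14, 3.14, 3.14, 3.14].

### API

Orientations are given as [roll, pitch, yaw] about the fixed x, y, z axes, in that order (R = Rz(yaw) Ry(pitch) Rx(roll)).
In Python, from plant import arm gives the robot as it stands.
- The arm moves only by the shell command python3 -m inch 'ROWS' [FORCE]. ROWS is JSON, a list of rows, each an object with "hand": the finger opening in mm, from 0 to 85.4; "offset": the shift along the tool's x, y, z in units of 40 mm (1.0 is 40 mm), a list of three; "angular": the turn, a rotation vector about the tool's x, y, z in units of 8 degrees (1.0 is 8 degrees), a list of three. A call has exactly 10 rows; each row is the pose to reach, as a shift and turn from the pose measured when the call began, along the tool's axes at that moment; what a row does not reach only later rows make up. A row lasts 1/10 s, in which the tool goes at most 50 mm and 8.59 degrees, less where a joint would pass 70% of its speed; a pose out of reach is approached as far as the arm can. A call with a gripper value outside its range is refused whole. The fingers move at their own pace and stop on an object; FORCE is the grip in N (left out, the last holds). Time passes only in rows, so rows that repeat a pose let the fingers close, or fill a call up. It gives the time, the measured TCP pose, the force and the opening at its end, in the units of the state.
- arm.sense(): the state, without advancing time (a new reading comes with each control period).
- arm.get_image(name): name is "scene" or "side" or "wrist"; returns a dict with "color" (384x512x3 uint8, red, green, blue), "fov_y" (degrees; the focal length in pixels is half the picture's height over the tangent of half this angle, whatever the lens; pixels are square), "cx", "cy" (the principal point, pixels), "R" (3x3) and "t" (3): a world point X has camera coordinates R X + t; the wrist camera has in their place "mount" (4x4, takes a point from camera to tool coordinates, whose origin is the TCP and whose axes are the flange's). Camera axes: x right, y down, z forward; pixel columns grow to the right and rows downward; lengths in m; the calibration is good to about 2 mm. A picture is of the moment at which its call begins: read the wrist's pose just before it. There is no depth.
- arm.job_done(): hands the job in, once; it reports no verdict.
Trained networks look in the newest picture that a camera, given by its name, has taken for a name from the list of things; names that differ only in an ending like _2 or _b are one class to them, and where a whole thing is asked for, a point or a joint stands for the part that bears it (a point fixed in the world has none). Each returns a list of dicts, best first, with "score" (0 to 1); they miss things now and then, are a little off and sometimes report something else, mostly with a low value. They report only what shows in the picture. A call takes as long as a camera call.
- arm.boxes_of(label, camera): "pixel" ([column, row] in pixels, amid what is visible of it).
- arm.regions_of(label, camera): "mask" (384x512 bool, what is visible of it) and "pixel" ([column, row] in pixels, amid what is visible of it).
The state is a dict: "time": time; "q": joint angles; "joint_velocities": joint speeds; "tau": joint torques, N m; "position": TCP position; "tool_rot": TCP orientation; "force": force on the tool from outside, world axes, zero at the start; "ft_torque": the same for the moment, N m; "gripper_width": finger opening in m.
Only numpy, scipy, OpenCV 4.12 (cv2) and the standard library are available. Lean on these libraries where they do the work, as an engineer would, in place of code of your own. Each camera call takes 0.05 s, during which the arm holds its last target.

### The job

Put the washed three-blade impeller back on the spindle of the small fan that faces the ceiling: feel it down gently, turning it until its slot finds the cross pin, never forcing it against the pin, and press it past the sprung catch until it sits fully home. With it home, let go and still, push a blade with a fingertip, gently, so that the impeller spins on by itself for about a second without rubbing the ring around it, then keep clear and let it run down to rest. Leave everything else on the board where it stands.

Things in the scene. Friction and masses are not known exactly. Their poses are not given: they have to be found in the camera images.
- impeller_grip (a point): Where to grip the loose impeller: on its axis, 58 mm above its underside, in the ribbed round cap (nose), 34 mm in diameter, 36 to 67 mm above the underside. Below the cap is the hub, 60 mm in diameter, top at 36 mm. Axes as the impeller.
- impeller: Grey plastic impeller, 200 mm across, 0.2 kg, lying cap up on the board. Origin: centre of the hub's underside; z up its axis. Underneath it has a 9.6 mm bore, 32 mm deep, and, starting 4 mm up inside the hub, one straight slot across the bore along its x axis, 5.6 mm wide and 7 mm deep: it fits the pin either way round (every half turn).
- impeller_blades: The impeller's three blades, same origin and axes. Glossy. They point at 0, 120 and 240 deg from its x, reach 100 mm from the axis and pitch about 30 deg: on the blade along x the upper edge lies about 25 mm to its +y side, 34 mm above the underside; the lower edge about 25 mm to its -y side, 4 mm up.
- fan: Small white fan, head facing the ceiling, front guard off, standing firm. Origin under its foot on the spindle's axis, z up; tilt knobs out to 134 mm either side along its y, up to 133 mm high. In the middle of its head the motor face (112 mm high) carries the steel spindle.
- spindle_tip (a point): Rounded tip of the upright steel spindle, 8 mm in diameter, 149 mm above the board, on the axis. A round cross pin, 4 mm thick, 32 mm long, goes through it with its middle 23 mm below this tip. The pin's direction is not given (see or feel). The spindle turns freely either way without end, drag about 0.002 N m, so pressing and twisting carries it round.
- home (a point): Where the impeller's underside centre is when fully home, hub flat on the spindle's collar: on the axis, 118 mm above the board, 31 mm below the spindle tip. With the slot off the pin it stops 6 mm higher; within about 0.15 rad of a match it drops to about 3 mm above home, onto two sprung catch balls; a push of about 11 N sends it past them. A knock on a blade, or dragging it up, can tip it off.
- shroud: The fan's fixed white ring around the blades: inside 212 mm, outside 222 mm across, from 100 to 148 mm above the board. Origin at the centre of its lower edge.
- canister: Bystander: stainless canister with clip-on lid, 100 mm across, 148 mm high.
- cup: Bystander: yellow plastic cup, 72 mm across, 75 mm high, with an orange ball in it.
- tumbler: Bystander: glass tumbler of marbles, 74 mm across, 95 mm high.
- rack: Bystander: slotted beech rack with six jacks, 150 by 50 mm, 53 mm high.
- ball_center (a point): Bystander: centre of the orange silicone ball, 45 mm, lying in the cup.

How it is judged:
On the way, in this order (a step that is already met when the one before it is completed fails the run):
1. the impeller sits fully home on the spindle, let go, upright and still (z of impeller in the frame of home below 0.0015 m and horizontal distance between impeller and home below 0.0025 m and angle between impeller's own z axis and vertical below 0.05 rad and angular speed of impeller below 0.3 rad/s and contact force between the fingers and impeller below 0.05 N), for 0.2 s.
2. pushed round, it spins on by itself at more than 0.8 rad/s for 0.7 s, touched by nothing of the robot, still home, not rubbing the ring (angular speed of impeller above 0.8 rad/s and contact force between each of the arm, the fingers and impeller below 0.05 N and contact force between impeller and shroud below 0.05 N and z of impeller in the frame of home below 0.0015 m and horizontal distance between impeller and home below 0.0025 m and angle between impeller's own z axis and vertical below 0.05 rad), for 0.7 s.
At the end, for the whole second after the job is handed in: The impeller is fully home on the spindle (underside within 1.5 mm of home height, 2.5 mm of the axis, within 3 deg of upright) and has come to rest (under 0.2 rad/s) (z of impeller in the frame of home below 0.0015 m and horizontal distance between impeller and home below 0.0025 m and angle between impeller's own z axis and vertical below 0.05 rad and angular speed of impeller below 0.2 rad/s); the robot touches nothing.
It fails at once if the impeller is forced or dropped on the spindle or fan: more than 45 N between them (the catch's own grip of about 10 N included) (contact force between impeller and fan above 45 N).
It fails at once if a blade is pushed with more than 20 N (contact force between the fingers and impeller_blades above 20 N).
It fails at once if canister, cup, tumbler or rack is moved by more than 20 mm, or the ball leaves the cup (distance of any of canister, cup, tumbler, rack from where it was at the start of the episode above 0.02 m or distance between ball_center and cup above 0.06 m).
It also fails if it takes over 72 s, if anything falls off the work surface, if the arm or the gripper's body presses on something with over 40 N, if the wrist force passes 120 N, or if a joint passes its speed limit or range.

## Working session

There is one attempt and no reset: what is moved stays moved. The work goes in short steps, Python scripts to look and compute and a shell command to move; the robot and the scene stay as the last step left them, time stands still between calls to the robot, and variables do not carry over. Pictures are saved under pics/ and viewed, and the job is handed in when it is done.

```bash
ls; mkdir -p pics; python3 - <<'E'
from plant import arm
import cv2,numpy as np
s=arm.sense(); print({k:np.round(v,3).tolist() for k,v in s.items()})
for c in ["scene","side","wrist"]:
    im=arm.get_image(c); cv2.imwrite(f"pics/a_{c}.png",im["color"][:,:,::-1])
    print(c,im["fov_y"],im["cx"],im["cy"],np.round(im.get("R",im.get("mount")),3).tolist(),im.get("t"))
    for l in ["impeller","fan","spindle_tip","shroud","impeller_grip","impeller_blades","canister","cup","tumbler","rack"]:
        print(l,[(np.round(d["pixel"]).tolist(),round(d["score"],2)) for d in arm.boxes_of(l,c)][:3])
E
```

```text
pics
{'time': 0.0, 'q': [-1.143, 0.322, -0.07, 1.452, 0.023, 1.371, -0.057], 'joint_velocities': [0.002, -0.001, -0.001, -0.001, -0.0, -0.001, -0.0], 'tau': [-0.0, -49.359, -0.382, -31.433, 0.013, 0.012, -0.0], 'position': [0.261, 0.595, 0.23], 'tool_rot': [-3.14, 0.0, 2.728], 'force': [-0.037, -0.848, -0.917], 'ft_torque': [0.02, -0.025, 0.078], 'gripper_width': 0.085}
scene 52.12877659818008 256.43843623216276 192.24847908883532 [[-0.118, 0.993, -0.005], [0.853, 0.099, -0.512], [-0.508, -0.065, -0.859]] [ 0.07751442 -0.45245399  1.4294733 ]
impeller [([338.0, 211.0], 0.64), ([181.0, 132.0], 0.33)]
fan [([188.0, 168.0], 0.92)]
spindle_tip [([188.0, 170.0], 0.89)]
shroud [([181.0, 134.0], 0.74)]
impeller_grip [([336.0, 206.0], 0.64), ([261.0, 171.0], 0.43)]
impeller_blades [([337.0, 210.0], 0.7), ([345.0, 212.0], 0.69)]
canister []
cup [([264.0, 166.0], 0.59)]
tumbler [([393.0, 249.0], 0.97), ([131.0, 210.0], 0.67)]
rack [([255.0, 233.0], 0.93)]
side 50.21724339395382 252.16030500354623 186.16910164521823 [[-0.994, 0.111, -0.011], [0.085, 0.682, -0.726], [-0.073, -0.722, -0.688]] [0.56275412 0.03472619 1.27459025]
impeller [([262.0, 272.0], 0.87)]
fan [([260.0, 149.0], 0.9)]
spindle_tip [([260.0, 151.0], 0.76)]
shroud [([261.0, 127.0], 0.87)]
impeller_grip [([260.0, 273.0], 0.73)]
impeller_blades [([272.0, 276.0], 0.58)]
canister [([209.0, 131.0], 0.68)]
cup [([286.0, 200.0], 0.86)]
tumbler [([213.0, 320.0], 0.67)]
rack [([218.0, 213.0], 0.77)]
wrist 62.275922610306154 249.3410535999033 186.79301256452598 [[0.0, -0.965, -0.262, 0.064], [1.0, 0.0, 0.0, -0.001], [-0.0, -0.262, 0.965, -0.142], [0.0, 0.0, 0.0, 1.0]] None
impeller []
fan []
spindle_tip []
shroud []
impeller_grip []
impeller_blades []
canister []
cup []
tumbler []
rack []
```

View pics/a_scene.png

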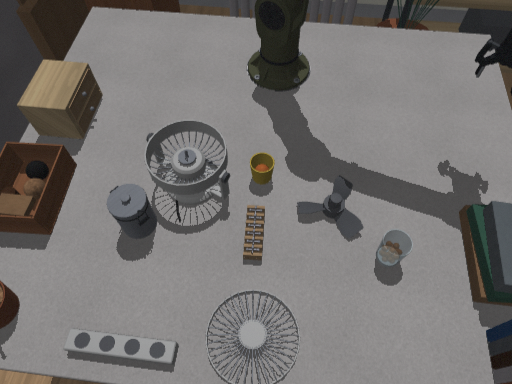

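View pics/a_side.png

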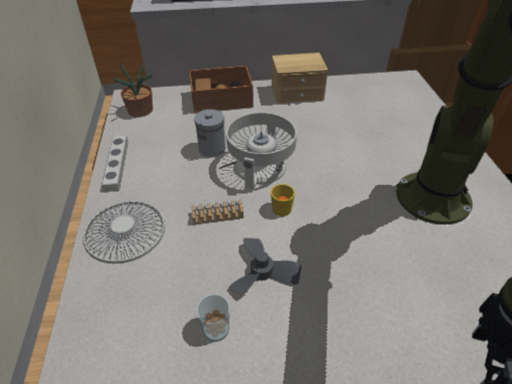

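View pics/a_wrist.png

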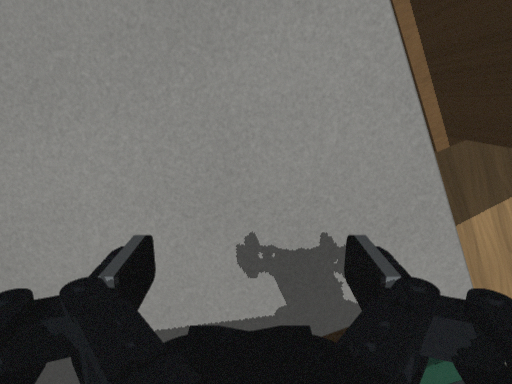

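The scene view shows the impeller near (336,205) and the fan's spindle near (187,156), with the cup, rack, tumbler and canister around them. I'll set up helpers and zoom in.

```bash
cat > h.py <<'E'
import numpy as np,cv2
from scipy.spatial.transform import Rotation as Ro
from plant import arm
def K(im):
    f=192/np.tan(np.radians(im["fov_y"])/2); return f,im["cx"],im["cy"]
def pose(s=None):
    s=s or arm.sense(); return Ro.from_euler("xyz",s["tool_rot"]).as_matrix(),np.array(s["position"])
def cam(name):
    R,p=pose(); im=arm.get_image(name)
    if name=="wrist":
        M=np.array(im["mount"]); Rc=R@M[:3,:3]; c=R@M[:3,3]+p
        im["R"]=Rc.T; im["t"]=-Rc.T@c
    return im
def proj(im,X):
    f,cx,cy=K(im); X=np.atleast_2d(X); c=X@np.array(im["R"]).T+im["t"]
    return np.c_[f*c[:,0]/c[:,2]+cx,f*c[:,1]/c[:,2]+cy]
def ray(im,px):
    f,cx,cy=K(im); R=np.array(im["R"]); d=R.T@np.array([(px[0]-cx)/f,(px[1]-cy)/f,1]); return -R.T@im["t"],d/np.linalg.norm(d)
def atz(im,px,z):
    o,d=ray(im,px); return o+d*(z-o[2])/d[2]
def crop(im,x,y,w,h,k,fn):
    c=im["color"][y:y+h,x:x+w,::-1]; cv2.imwrite(fn,cv2.resize(c,None,fx=k,fy=k,interpolation=cv2.INTER_CUBIC))
def totool(v):
    R,p=pose(); return R.T@np.array(v)
E
python3 - <<'E'
from h import *
sc=cam("scene"); sd=cam("side")
crop(sc,290,165,90,70,8,"pics/b1.png"); crop(sd,220,230,90,75,8,"pics/b2.png")
crop(sc,140,110,95,75,8,"pics/b3.png"); crop(sd,220,105,85,65,8,"pics/b4.png")
for n,im in (("scene",sc),("side",sd)):
    for l in ["impeller","fan","shroud","canister","cup","tumbler","rack"]:
        d=arm.regions_of(l,n)
        if d: ys,xs=np.where(d[0]["mask"]); print(n,l,round(d[0]["score"],2),xs.min(),xs.max(),ys.min(),ys.max(),d[0]["pixel"])
E
```

```text
scene impeller 0.79 297 362 176 238 [335.5, 208.6]
scene fan 0.87 144 229 120 221 [189.7, 168.8]
scene shroud 0.76 144 227 120 194 [183.1, 131.9]
scene canister 0.64 297 362 175 238 [337.6, 207.1]
scene cup 0.79 250 273 153 184 [262.6, 161.5]
scene tumbler 0.78 377 411 230 266 [391.0, 249.5]
scene rack 0.83 243 264 205 259 [252.8, 231.6]
side impeller 0.66 230 300 239 293 [264.2, 271.5]
side fan 0.58 221 296 112 189 [261.0, 148.4]
side shroud 0.9 227 295 113 165 [264.0, 124.6]
side canister 0.74 194 225 110 157 [210.3, 131.9]
side cup 0.87 271 295 184 216 [283.2, 199.9]
side tumbler 0.85 197 230 294 341 [213.0, 316.4]
side rack 0.85 192 243 201 224 [219.9, 215.0]
```

View pics/b1.png

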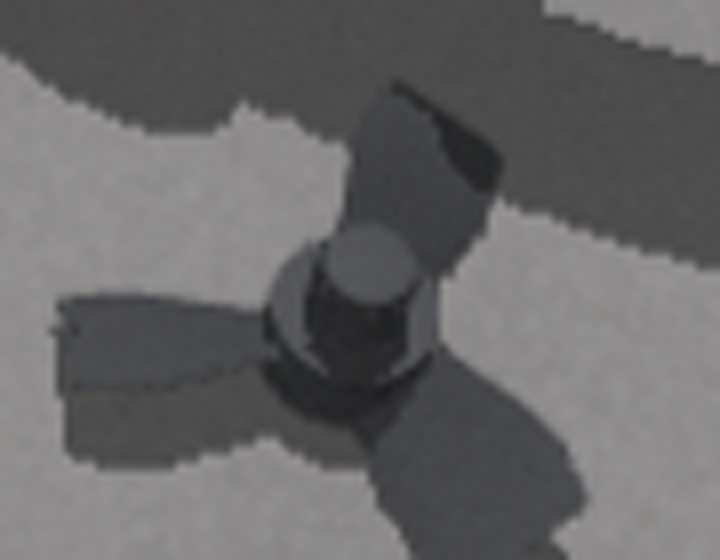

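View pics/b2.png

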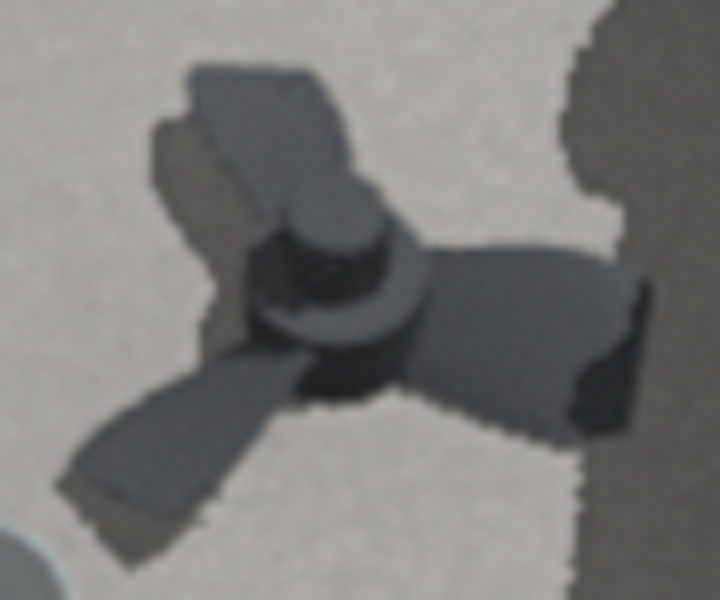

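View pics/b3.png

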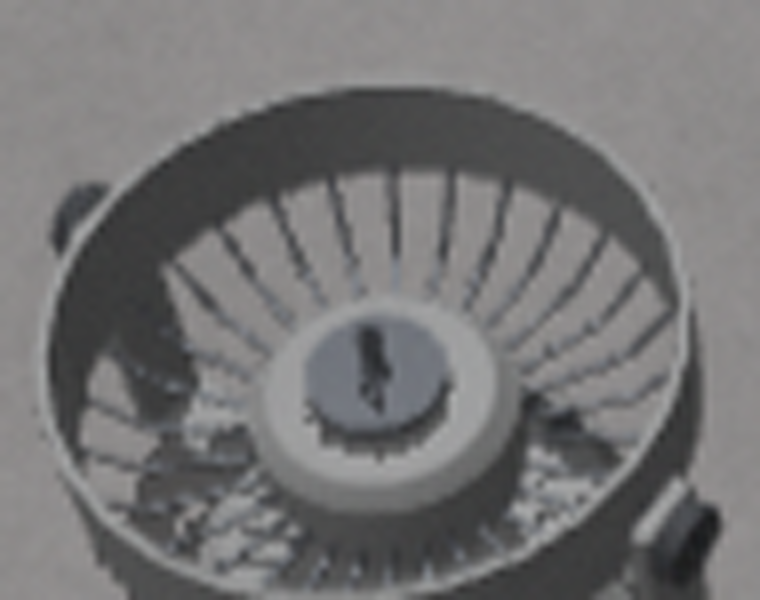

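View pics/b4.png

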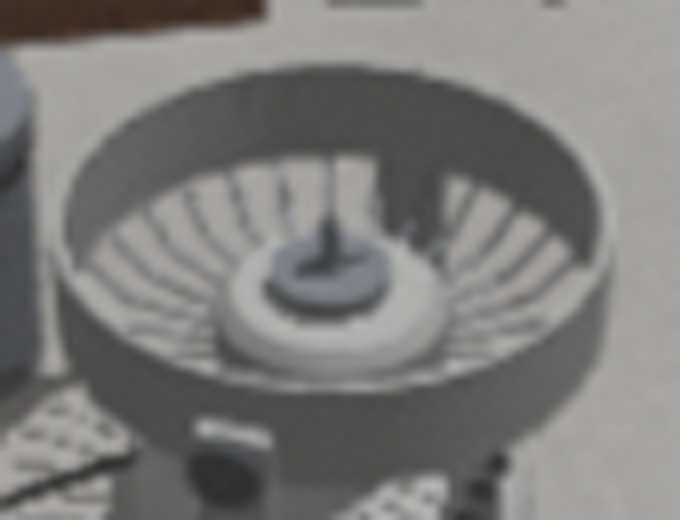

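```bash
cat >> h.py <<'E'
def rot(a): return np.array([[np.cos(a),-np.sin(a),0],[np.sin(a),np.cos(a),0],[0,0,1]])
def ring(r,z,n=32):
    a=np.linspace(0,2*np.pi,n); return np.c_[r*np.cos(a),r*np.sin(a),0*a+z]
def impmask(im,x,y,z,yaw,s=4):
    m=np.zeros((384*s,512*s),np.uint8)
    T=np.array([x,y,z])
    def fill(P):
        p=proj(im,P@rot(yaw).T+T)*s; cv2.fillConvexPoly(m,cv2.convexHull(p.astype(np.float32)).astype(np.int32),1)
    fill(np.r_[ring(.03,0),ring(.03,.036)]); fill(np.r_[ring(.017,.036),ring(.017,.067)])
    for k in range(3):
        B=np.array([[.028,-.012,.01],[.028,.012,.026],[.06,.021,.032],[.097,.025,.034],[.097,-.025,.004],[.06,-.021,.006]])
        fill(B@rot(k*2*np.pi/3).T)
    return cv2.resize(m.astype(np.float32),(512,384),interpolation=cv2.INTER_AREA)
E
cat > p.py <<'E'
from h import *
from scipy.optimize import minimize,least_squares
sc=cam("scene"); m1=arm.regions_of("impeller","scene")[0]["mask"].astype(float)
sd=cam("side"); m2=arm.regions_of("impeller","side")[0]["mask"].astype(float)
def tri(a,b):
    o1,d1=ray(sc,a);o2,d2=ray(sd,b)
    A=np.c_[d1,-d2]; t=np.linalg.lstsq(A,o2-o1,rcond=None)[0]; p,q=o1+t[0]*d1,o2+t[1]*d2
    return (p+q)/2,np.linalg.norm(p-q)
print("cap top",tri((336.4,197.9),(262.2,256)), atz(sc,(336.4,197.9),.067),atz(sd,(262.2,256),.067))
print("tip",tri((186.3,151.2),(261.1,132.7)),atz(sc,(186.3,151.2),.149),atz(sd,(261.1,132.7),.149))
c=(atz(sc,(336.4,197.9),.067)+atz(sd,(262.2,256),.067))/2
best=None
def cost(v,ims=((sc,m1),(sd,m2))):
    return sum(np.abs(impmask(i,v[0],v[1],0,v[2])-m).sum() for i,m in ims)
for y0 in np.radians(range(0,120,10)):
    r=cost([c[0],c[1],y0])
    if best is None or r<best[0]: best=(r,y0)
for ims in (((sc,m1),(sd,m2)),((sc,m1),),((sd,m2),)):
    r=minimize(lambda u:cost([c[0]+u[0]*.01,c[1]+u[1]*.01,best[1]+u[2]*.1],ims),[0,0,0],method="Nelder-Mead",options=dict(initial_simplex=[[0,0,0],[1,0,0],[0,1,0],[0,0,1]]))
    u=r.x; print("impeller",c[0]+u[0]*.01,c[1]+u[1]*.01,np.degrees(best[1]+u[2]*.1)%120,r.fun)
for l,n,h in (("canister","side",.074),("cup","scene",.037),("cup","side",.037),("tumbler","scene",.047),("tumbler","side",.047),("rack","scene",.027),("rack","side",.027)):
    d=arm.regions_of(l,n); im=sc if n=="scene" else sd
    if d: print(l,n,np.round(atz(im,d[0]["pixel"],h),3))
E
python3 p.py
```

```text
cap top (array([0.5637482 , 0.20937793, 0.06675112]), np.float64(0.000677466810557024)) [0.56425116 0.20946506 0.067     ] [0.56348864 0.20931106 0.067     ]
tip (array([ 0.51286322, -0.20612109,  0.14571955]), np.float64(0.0015036841432719032)) [ 0.51435286 -0.20550451  0.149     ] [ 0.51406033 -0.20074456  0.149     ]
impeller 0.5629969762222988 0.21063725209367615 40.103262616922585 492.8125
impeller 0.5641493774872872 0.2100769112987707 40.06163396955126 221.375
impeller 0.5627799736979442 0.2102272722709306 39.99540815168253 264.25
canister side [ 0.682 -0.333  0.074]
cup scene [ 0.453 -0.004  0.037]
cup side [ 0.475 -0.008  0.037]
tumbler scene [0.681 0.357 0.047]
tumbler side [0.694 0.358 0.047]
rack scene [ 0.678 -0.003  0.027]
rack side [0.667 0.011 0.027]
```

```bash
python3 - <<'E'
from h import *
R,p=pose(); print(np.round(R.T@(np.array([.5637,.2097,.13])-p)/.04,2))
E
```

```text
[-10.79  -5.79   2.53]
```

```bash
python3 -m inch '[{"hand":80,"offset":[-1.1,-0.6,0],"angular":[0,0,1]},{"hand":80,"offset":[-2.2,-1.2,0.3],"angular":[0,0,2]},{"hand":75,"offset":[-3.3,-1.8,0.6],"angular":[0,0,3]},{"hand":70,"offset":[-4.4,-2.4,0.9],"angular":[0,0,4]},{"hand":70,"offset":[-5.5,-3,1.2],"angular":[0,0,5]},{"hand":70,"offset":[-6.6,-3.6,1.5],"angular":[0,0,6]},{"hand":70,"offset":[-7.7,-4.2,1.8],"angular":[0,0,7]},{"hand":70,"offset":[-8.8,-4.8,2],"angular":[0,0,8]},{"hand":70,"offset":[-9.9,-5.3,2],"angular":[0,0,9]},{"hand":70,"offset":[-10.79,-5.79,2],"angular":[0,0,10]}]' 40
python3 - <<'E'
from h import *
im=cam("wrist"); crop(im,0,0,512,384,1.5,"pics/c1.png")
R,p=pose(); print(p,arm.sense()["q"],arm.sense()["force"],np.round(R.T@(np.array([.5637,.2097,.039])-p)/.04,3)); print(proj(im,[[.5637,.2097,.067],[.5637,.2097,.036]]))
E
```

```text
time: 4.0
position: [0.5644, 0.2079, 0.1512]
tool_rot: [3.141, -0.0, 1.326]
force: [-0.2, 0.3, -0.4]
gripper_width: 0.0704
[0.57014962 0.19741485 0.15171638] [-0.69334783  0.27756432  0.36914351  1.68986796 -0.09852423  1.19067404
 -0.56235382] [ 3.32384778 -7.50418755  0.65035926] [ 0.268 -0.254  2.815]
[[245.43239723 189.80717504]
 [245.82777184 179.76675789]]
```

View pics/c1.png

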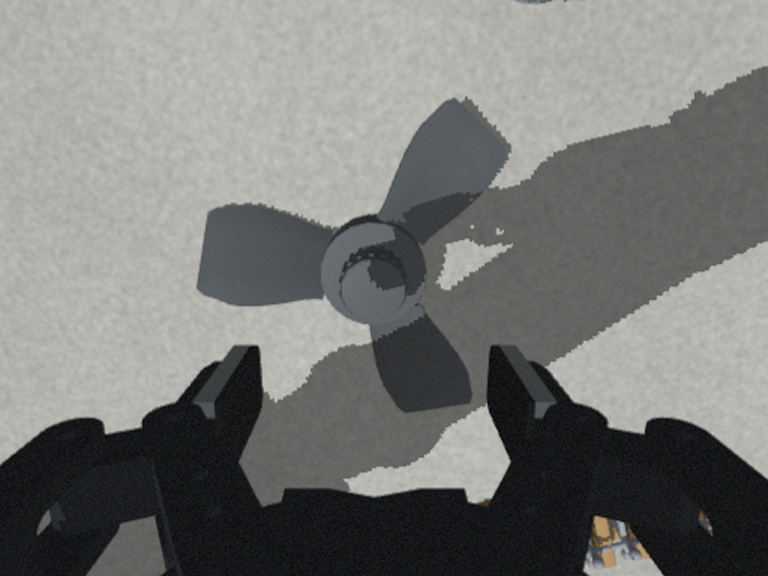

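```bash
python3 - <<'E'
from h import *
for i in range(4): im=cam("wrist")
crop(im,0,0,512,384,1.5,"pics/c2.png")
R,p=pose(); s=arm.sense();print(s["time"],p,s["tool_rot"],np.abs(s["joint_velocities"]).max(),np.round(R.T@(np.array([.5637,.2097,.039])-p)/.04,3)); print(proj(im,[[.5637,.2097,.067],[.5637,.2097,.036]])*1.5)
E
```

```text
4.25 [0.56323222 0.20999702 0.15127542] [-3.14103856e+00 -5.81216552e-04  1.33193457e+00] 0.02874075979496602 [-0.006  0.015  2.807]
[[368.57390129 284.60766895]
 [369.11658253 269.55546422]]
```

View pics/c2.png

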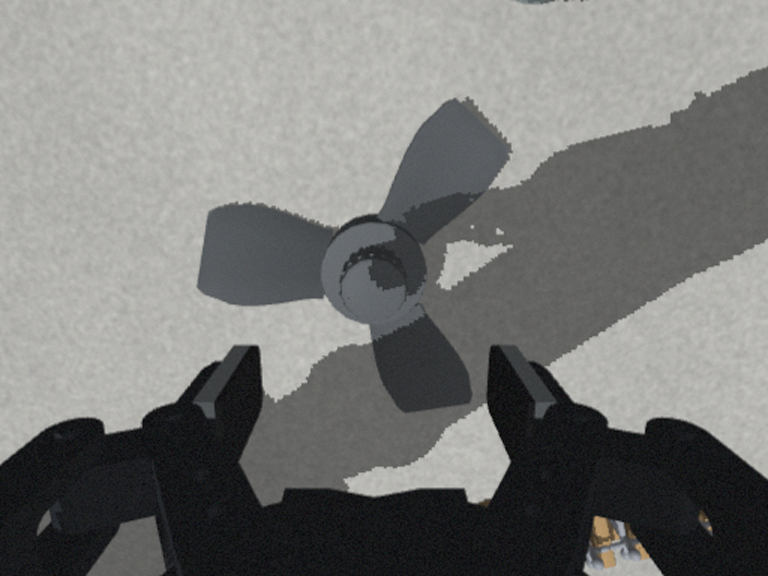

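```bash
python3 -m inch '[{"hand":60,"offset":[0,0,0.5],"angular":[0,0,0]},{"hand":60,"offset":[0,0,1],"angular":[0,0,0]},{"hand":60,"offset":[0,0,1.5],"angular":[0,0,0]},{"hand":60,"offset":[0,0,2],"angular":[0,0,0]},{"hand":60,"offset":[0,0,2.5],"angular":[0,0,0]},{"hand":60,"offset":[0,0,2.75],"angular":[0,0,0]},{"hand":45,"offset":[0,0,2.75],"angular":[0,0,0]},{"hand":25,"offset":[0,0,2.75],"angular":[0,0,0]},{"hand":25,"offset":[0,0,2.75],"angular":[0,0,0]},{"hand":25,"offset":[0,0,2.75],"angular":[0,0,0]}]' 50
python3 -m inch '[{"hand":25,"offset":[0,0,0],"angular":[0,0,0]},{"hand":25,"offset":[0,0,0],"angular":[0,0,0]},{"hand":25,"offset":[0,0,0],"angular":[0,0,0]},{"hand":25,"offset":[0,0,0],"angular":[0,0,0]},{"hand":25,"offset":[0,0,-0.2],"angular":[0,0,0]},{"hand":25,"offset":[0,0,-0.6],"angular":[0,0,0]},{"hand":25,"offset":[0,0,-1.2],"angular":[0,0,0]},{"hand":25,"offset":[0,0,-2],"angular":[0,0,0]},{"hand":25,"offset":[0,0,-3],"angular":[0,0,0]},{"hand":25,"offset":[0,0,-4],"angular":[0,0,0]}]'
```

```text
time: 5.25
position: [0.5635, 0.2104, 0.042]
tool_rot: [3.142, -0.001, 1.332]
force: [-0.6, -0.3, -0.5]
gripper_width: 0.0326
time: 6.25
position: [0.5634, 0.2099, 0.2049]
tool_rot: [3.141, -0.002, 1.332]
force: [0.3, 1.2, -2.6]
gripper_width: 0.0325
```

```bash
cat > f.py <<'E'
from h import *
from scipy.optimize import minimize
ims=[cam("scene"),cam("side")]
G=[cv2.GaussianBlur(cv2.cvtColor(i["color"],cv2.COLOR_RGB2GRAY).astype(np.float32),(0,0),.7) for i in ims]
G=[g-cv2.GaussianBlur(g,(0,0),3) for g in G]
def sc(x,y,ks,r=.1085,z=.148):
    tot=0
    for k in ks:
        p=proj(ims[k],ring(r,z,240)+[x,y,0]).astype(np.float32)
        tot+=cv2.remap(G[k],p[:,:1],p[:,1:],cv2.INTER_LINEAR).mean()
    return tot
for ks in ((0,),(1,),(0,1)):
    g=[(sc(x,y,ks),x,y) for x in np.arange(.495,.535,.0015) for y in np.arange(-.225,-.185,.0015)]
    b=max(g); r=minimize(lambda u:-sc(b[1]+u[0]*.003,b[2]+u[1]*.003,ks),[0,0],method="Nelder-Mead")
    print(ks,b[1]+r.x[0]*.003,b[2]+r.x[1]*.003,-r.fun)
for i,(x,y,n) in enumerate(((172,138,"e1"),(246,122,"e2"))): crop(ims[i],x,y,32,26,24,f"pics/{n}.png")
s=arm.sense(); print(s["time"],s["position"],s["force"])
for i in ims: print(proj(i,[[.5143,-.205,.149],[.5143,-.205,.126],[.5143,-.205,.118]]))
E
python3 f.py
```

```text
(0,) 0.51000076171875 -0.20999821289062498 22.897979736328125
(1,) 0.513 -0.21449925 13.74295425415039
(0, 1) 0.51 -0.21149925 31.738628387451172
6.35 [0.5674095  0.2112805  0.21066846] [ 1.13613209  1.09183273 -1.80098986]
[[186.4885462  151.20155617]
 [187.8221396  156.26311058]
 [188.27456485 157.98025688]]
[[260.85116323 131.90620705]
 [260.82543025 137.83695358]
 [260.81662597 139.86610016]]
```

View pics/e1.png

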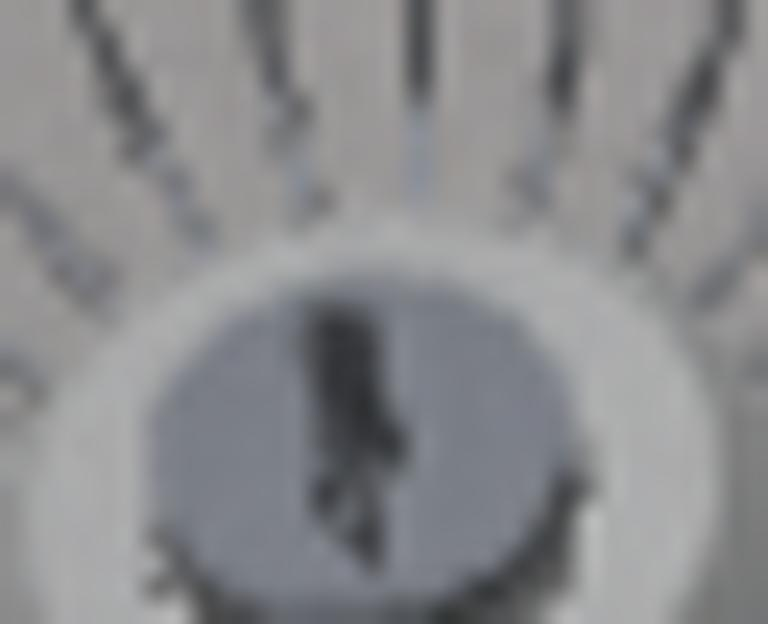

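View pics/e2.png

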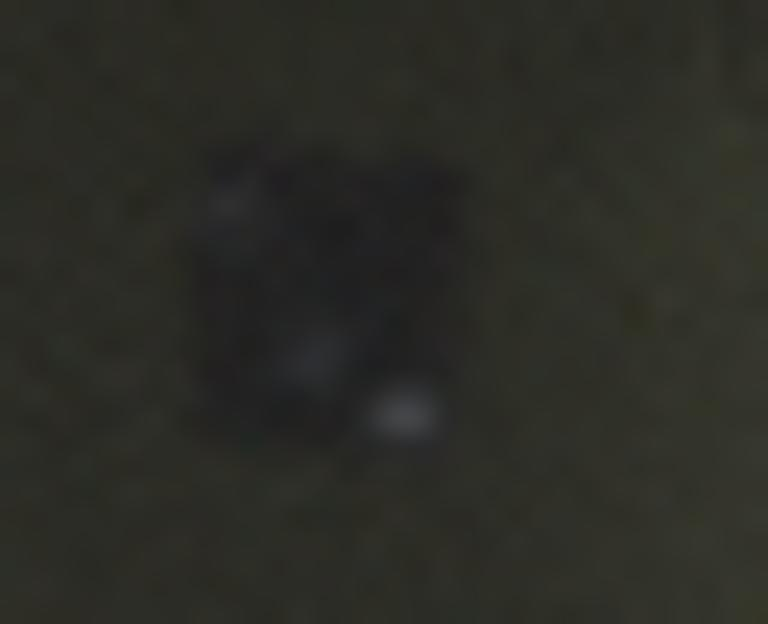

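```bash
sed -e 's/^ims=.*/ims=[cam("scene"),cam("side")]\nfor i,n in zip(ims,("scene","side")): i["color"]=cv2.imread(f"pics\/a_{n}.png")[:,:,::-1].copy()/' f.py > f2.py
cat >> f2.py <<'E'
for k in (0,1):
    best=max((sc(x,y,(k,),r,z),round(x,4),round(y,4),r,z) for r,z in ((.1085,.148),(.1065,.148),(.110,.148)) for x in np.arange(.5,.525,.001) for y in np.arange(-.22,-.19,.001)); print(k,best)
d=ims[0]
print("disc",atz(d,(187.2,156.7),.112),atz(d,(187.2,156.7),.118))
for c in ([.510,-.21],[.514,-.2055],[.512,-.207]):
    for k in (0,1):
        v=ims[k]["color"][:,:,::-1].copy(); v=cv2.resize(v,None,fx=8,fy=8,interpolation=cv2.INTER_CUBIC)
        for r,z in ((.111,.148),(.106,.148)):
            p=(proj(ims[k],ring(r,z,200)+[c[0],c[1],0])+.5)*8; cv2.polylines(v,[p.astype(np.int32)],True,(0,0,255) if r>.11 else (0,255,0),1)
        a=(proj(ims[k],[[*c,.112],[*c,.149]])+.5)*8; cv2.line(v,tuple(a[0].astype(int)),tuple(a[1].astype(int)),(255,0,255),1)
        o=((140,110),(222,105))[k]; cv2.imwrite(f"pics/g{k}_{int(c[0]*1000)}.png",v[o[1]*8:o[1]*8+600,o[0]*8:o[0]*8+720])
E
python3 f2.py
```

```text
(0,) 0.51000076171875 -0.20999821289062498 21.14923095703125
(1,) 0.5129998125 -0.212999625 18.727506637573242
(0, 1) 0.51000678515625 -0.21149955468749998 35.33135223388672
6.45 [0.5641846  0.21031989 0.20434411] [-0.00727252 -0.85521501 -2.14582771]
[[186.4885462  151.20155617]
 [187.8221396  156.26311058]
 [188.27456485 157.98025688]]
[[260.85116323 131.90620705]
 [260.82543025 137.83695358]
 [260.81662597 139.86610016]]
0 (np.float32(21.14322), np.float64(0.51), np.float64(-0.21), 0.1085, 0.148)
1 (np.float32(19.7167), np.float64(0.513), np.float64(-0.214), 0.11, 0.148)
disc [ 0.5062075  -0.21068836  0.112     ] [ 0.51037843 -0.2088445   0.118     ]
```

View pics/g0_512.png

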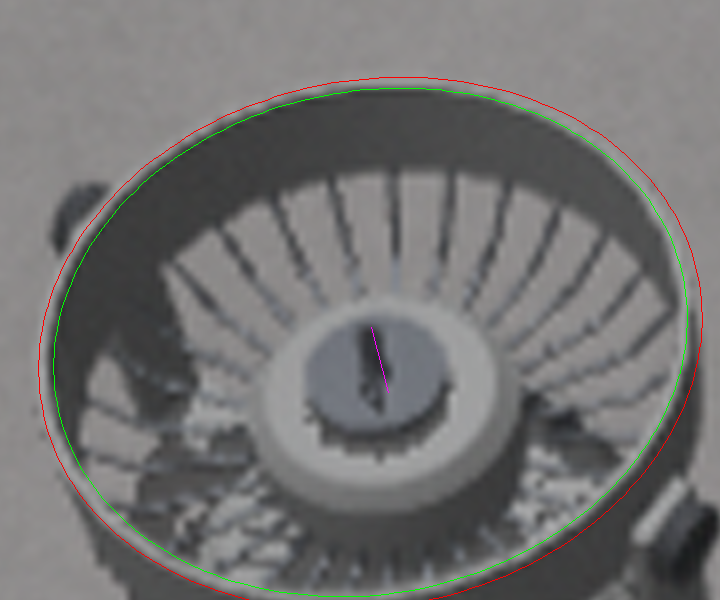

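View pics/g1_512.png

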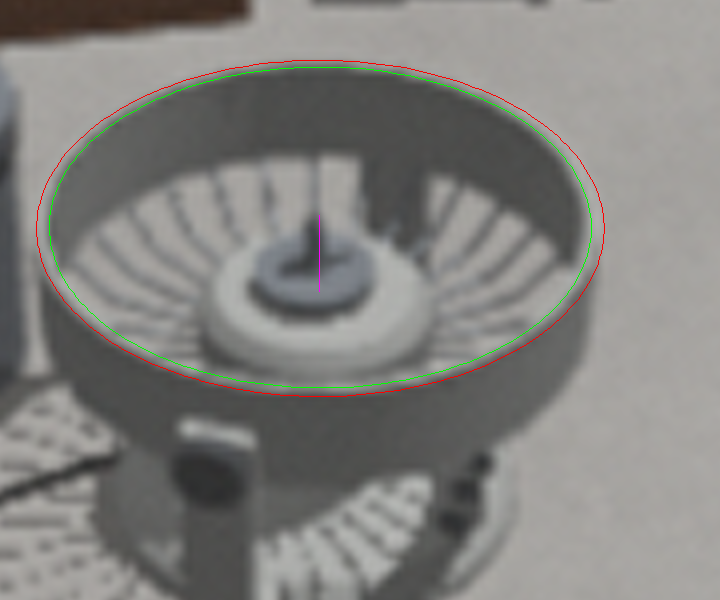

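```bash
python3 - <<'E'
from h import *
sc=cam("scene");sd=cam("side")
a=atz(sd,(256.0,138.6),.126);b=atz(sd,(267.2,136.8),.126);print(a,b,np.degrees(np.arctan2(*(b-a)[1::-1])),np.linalg.norm(b-a))
print(atz(sc,(187,161),.126))
R,p=pose(); print(p,np.round(R.T@(np.array([.511,-.055,.205])-p)/.04,2))
E
```

```text
[ 0.52994273 -0.20294778  0.126     ] [ 0.49351664 -0.20787564  0.126     ] -172.2955847306349 0.03675791166376386
[ 0.53011341 -0.20393505  0.126     ]
[0.56260224 0.209879   0.2012906 ] [-6.74  0.31 -0.1 ]
```

```bash
python3 -m inch '[{"hand":25,"offset":[-0.4,0,-0.2],"angular":[0,0,-0.4]},{"hand":25,"offset":[-1.2,0.1,-0.5],"angular":[0,0,-1]},{"hand":25,"offset":[-2,0.1,-0.6],"angular":[0,0,-1.5]},{"hand":25,"offset":[-3,0.1,-0.6],"angular":[0,0,-2]},{"hand":25,"offset":[-4,0.2,-0.6],"angular":[0,0,-2.5]},{"hand":25,"offset":[-5,0.2,-0.5],"angular":[0,0,-3]},{"hand":25,"offset":[-5.8,0.3,-0.4],"angular":[0,0,-3.5]},{"hand":25,"offset":[-6.4,0.3,-0.2],"angular":[0,0,-3.5]},{"hand":25,"offset":[-6.7,0.3,-0.1],"angular":[0,0,-3.5]},{"hand":25,"offset":[-6.7,0.3,-0.1],"angular":[0,0,-3.5]}]'
python3 - <<'E'
from h import *
for i in range(4): im=cam("wrist")
crop(im,0,0,512,384,1.5,"pics/i0.png")
for k,n in enumerate(("scene","side")):
    R,p=pose(); im=cam(n); a=proj(im,[p+[0,0,.026],p-[0,0,.041]])
    print(n,p,a)
    c=a[0].astype(int)-[45,30]; print(c); v=im["color"][:,:,::-1]; v=cv2.resize(v,None,fx=8,fy=8,interpolation=cv2.INTER_CUBIC)
    for r,z in ((.017,-.010),(.017,.026),(.03,-.005),(.03,-.041)):
        q=(proj(im,ring(r,z)+p)+.5)*8; cv2.polylines(v,[q.astype(np.int32)],True,(0,0,255),1)
    cv2.imwrite(f"pics/i{k+1}.png",v[c[1]*8:c[1]*8+600,c[0]*8:c[0]*8+720])
s=arm.sense(); print(s["time"],s["q"],s["tool_rot"],s["force"])
E
```

```text
time: 7.55
position: [0.5094, -0.0548, 0.2036]
tool_rot: [-3.137, -0.001, 1.818]
force: [0.7, 0.2, -1.3]
gripper_width: 0.0324
scene [ 0.51133334 -0.05133286  0.20511938] [[242.22738146 136.0419645 ]
 [243.15970881 152.22135451]]
[197 106]
side [ 0.51139685 -0.0515186   0.20522479] [[269.16143891 140.22589922]
 [268.74801853 159.20963434]]
[224 110]
7.85 [-0.44453322  0.0399841   0.51054353  1.83655839 -0.02129859  1.27119792
  0.3245421 ] [-3.14090826e+00 -1.08396824e-03  1.82336198e+00] [ 0.59053736  0.50718709 -2.62911515]
```

View pics/i0.png

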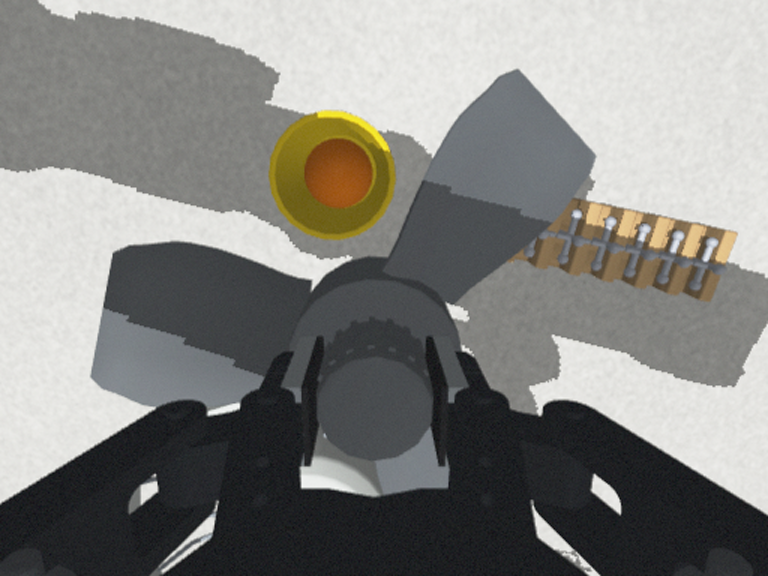

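View pics/i1.png

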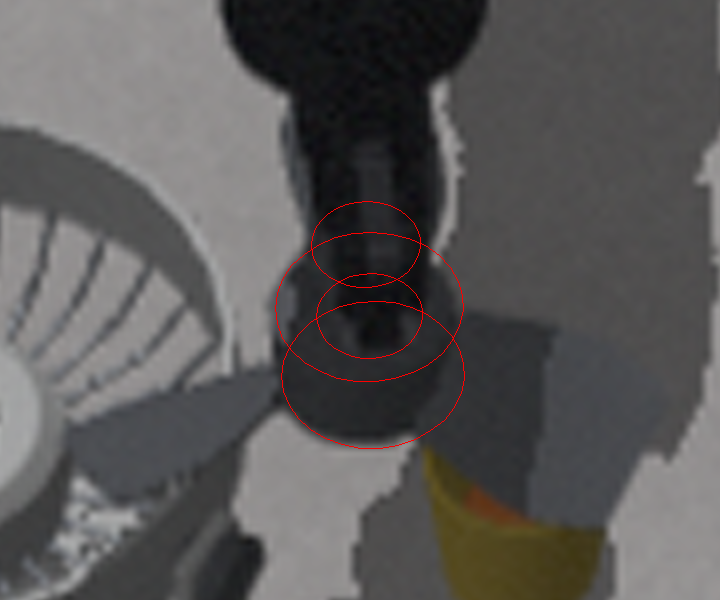

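View pics/i2.png

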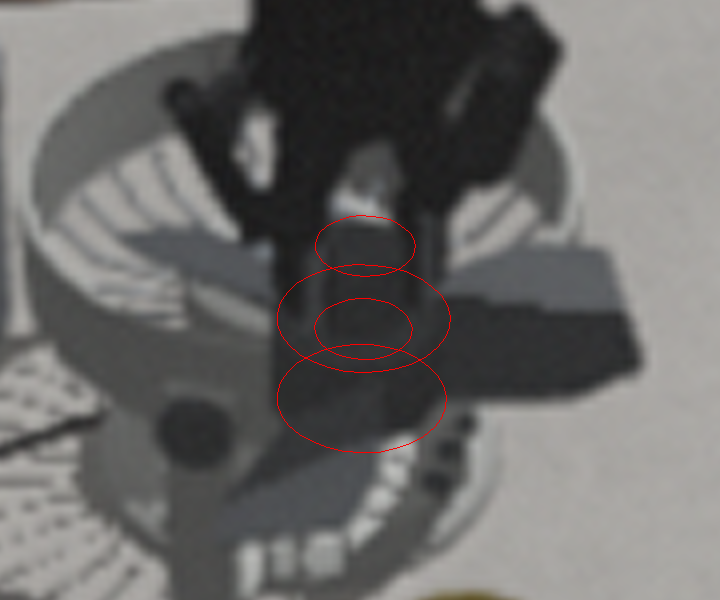

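```bash
python3 - <<'E'
from h import *
R,p=pose(); print(p,np.round(R.T@(np.array([.5115,-.208,.199])-p)/.04,3), arm.sense()["time"])
E
```

```text
[ 0.51136286 -0.05177307  0.20528382] [-3.783 -0.973  0.154] 7.85
```

```bash
python3 -m inch '[{"hand":25,"offset":[-0.3,-0.1,0],"angular":[0,0,0]},{"hand":25,"offset":[-0.9,-0.25,0],"angular":[0,0,0]},{"hand":25,"offset":[-1.6,-0.4,0],"angular":[0,0,0]},{"hand":25,"offset":[-2.3,-0.6,0],"angular":[0,0,0]},{"hand":25,"offset":[-3,-0.78,0],"angular":[0,0,0]},{"hand":25,"offset":[-3.5,-0.9,0.05],"angular":[0,0,0]},{"hand":25,"offset":[-3.78,-0.97,0.1],"angular":[0,0,0]},{"hand":25,"offset":[-3.78,-0.97,0.15],"angular":[0,0,0]},{"hand":25,"offset":[-3.78,-0.97,0.15],"angular":[0,0,0]},{"hand":25,"offset":[-3.78,-0.97,0.15],"angular":[0,0,0]}]'
python3 - <<'E'
from h import *
for k,n in enumerate(("scene","side")):
    R,p=pose(); im=cam(n); a=proj(im,[p])[0]
    c=(a-[45,25]).astype(int); v=im["color"][:,:,::-1]; v=cv2.resize(v,None,fx=8,fy=8,interpolation=cv2.INTER_CUBIC)
    for r,z in ((.03,-.005),(.03,-.041),(.1,-.01)):
        q=(proj(im,ring(r,z)+p)+.5)*8; cv2.polylines(v,[q.astype(np.int32)],True,(0,0,255),1)
    q=(proj(im,ring(.106,.148)+[.5115,-.208,0])+.5)*8; cv2.polylines(v,[q.astype(np.int32)],True,(0,255,0),1)
    cv2.imwrite(f"pics/j{k+1}.png",v[c[1]*8:c[1]*8+600,c[0]*8:c[0]*8+720])
s=arm.sense(); print(s["time"],s["position"],s["q"],s["tool_rot"],s["force"],s["ft_torque"])
E
```

```text
time: 8.85
position: [0.5118, -0.2061, 0.1989]
tool_rot: [-3.141, -0.002, 1.826]
force: [-0.0, 1.1, -3.0]
gripper_width: 0.0327
8.95 [ 0.51191592 -0.20645909  0.19913988] [-0.25633175  0.14495042  0.65231779  1.76188941 -0.09307318  1.26686183
  0.67371846] [-3.14107829e+00 -1.64165525e-03  1.82555483e+00] [ 0.59620151  0.54657267 -2.58712268] [-0.00721835 -0.00281351 -0.04188871]
```

View pics/j1.png

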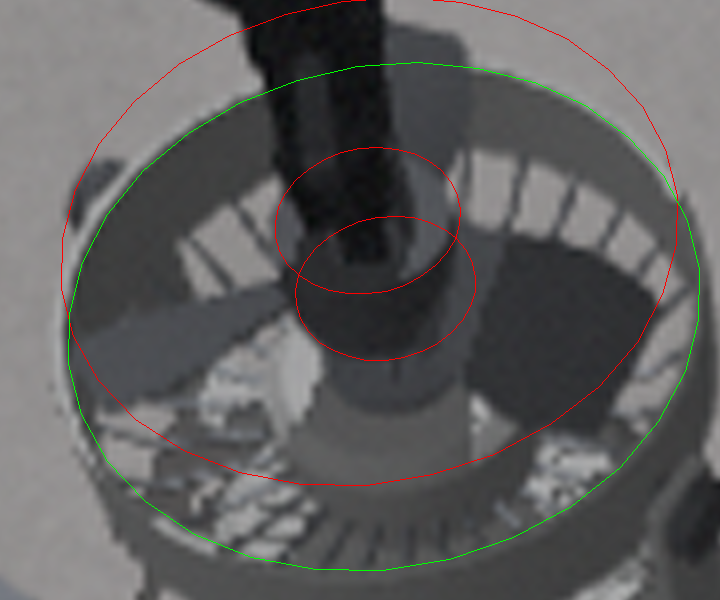

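View pics/j2.png

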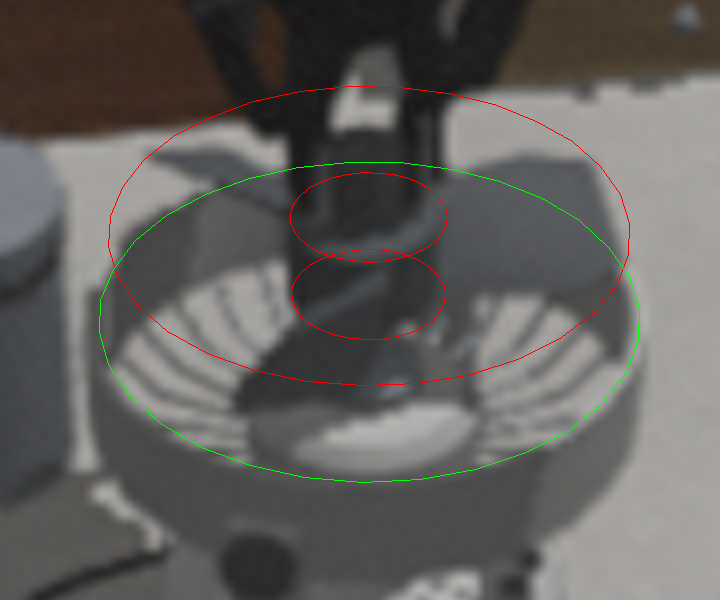

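```bash
python3 -m inch '[{"hand":25,"offset":[0.01,0,0.05],"angular":[0,0,0]},{"hand":25,"offset":[0.02,0,0.1],"angular":[0,0,0]},{"hand":25,"offset":[0.02,0,0.15],"angular":[0,0,0]},{"hand":25,"offset":[0,0,0.18],"angular":[0,0,0]},{"hand":25,"offset":[0,0,0.21],"angular":[0,0,0]},{"hand":25,"offset":[0,0,0.24],"angular":[0,0,0]},{"hand":25,"offset":[0,0,0.26],"angular":[0,0,0]},{"hand":25,"offset":[0,0,0.28],"angular":[0,0,0]},{"hand":25,"offset":[0,0,0.28],"angular":[0,0,0]},{"hand":25,"offset":[0,0,0.28],"angular":[0,0,0]}]' 30; python3 - <<'E'
from h import *
s=arm.sense();print(s["force"],s["ft_torque"],s["position"])
E
```

```text
time: 9.95
position: [0.5119, -0.2065, 0.188]
tool_rot: [-3.141, -0.002, 1.826]
force: [0.9, -0.3, -1.7]
gripper_width: 0.0327
[ 0.92864354 -0.28255237 -1.74899066] [-0.01122641  0.00164153 -0.02196773] [ 0.51193879 -0.20646184  0.18796259]
```

```bash
python3 -m inch '[{"hand":25,"offset":[0,0,0.01],"angular":[0,0,0]},{"hand":25,"offset":[0,0,0.02],"angular":[0,0,0]},{"hand":25,"offset":[0,0,0.03],"angular":[0,0,0]},{"hand":25,"offset":[0,0,0.04],"angular":[0,0,0]},{"hand":25,"offset":[0,0,0.05],"angular":[0,0,0]},{"hand":25,"offset":[0,0,0.06],"angular":[0,0,0]},{"hand":25,"offset":[0,0,0.07],"angular":[0,0,0]},{"hand":25,"offset":[0,0,0.07],"angular":[0,0,0]},{"hand":25,"offset":[0,0,0.07],"angular":[0,0,0]},{"hand":25,"offset":[0,0,0.07],"angular":[0,0,0]}]'; python3 - <<'E'
from h import *
s=arm.sense();print(s["force"],s["ft_torque"],s["position"])
E
```

```text
time: 10.95
position: [0.5119, -0.2065, 0.1852]
tool_rot: [-3.141, -0.002, 1.826]
force: [-0.3, -0.3, -2.2]
gripper_width: 0.0322
[-0.34700437 -0.30391959 -2.24970775] [ 0.02020153 -0.00056171 -0.00318152] [ 0.51192723 -0.20650042  0.18517747]
```

```bash
python3 -m inch '[{"hand":25,"offset":[0,0,0.03],"angular":[0,0,0]},{"hand":25,"offset":[0,0,0.06],"angular":[0,0,0]},{"hand":25,"offset":[0,0,0.09],"angular":[0,0,0]},{"hand":25,"offset":[0,0,0.12],"angular":[0,0,0]},{"hand":25,"offset":[0,0,0.15],"angular":[0,0,0]},{"hand":25,"offset":[0,0,0.18],"angular":[0,0,0]},{"hand":25,"offset":[0,0,0.21],"angular":[0,0,0]},{"hand":25,"offset":[0,0,0.24],"angular":[0,0,0]},{"hand":25,"offset":[0,0,0.24],"angular":[0,0,0]},{"hand":25,"offset":[0,0,0.24],"angular":[0,0,0]}]'; python3 - <<'E'
from h import *
s=arm.sense();print(s["force"],s["ft_torque"],s["position"])
im=cam("scene"); crop(im,140,100,90,75,8,"pics/k1.png"); im=cam("side"); crop(im,220,90,90,75,8,"pics/k2.png")
E
```

```text
time: 11.95
position: [0.5117, -0.2066, 0.1755]
tool_rot: [-3.141, -0.002, 1.825]
force: [-0.8, -0.9, -2.2]
gripper_width: 0.0327
[-0.81151649 -0.85053211 -2.20667467] [-0.14060383  0.22106964 -0.05062969] [ 0.51167742 -0.20662739  0.17546333]
```

View pics/k1.png

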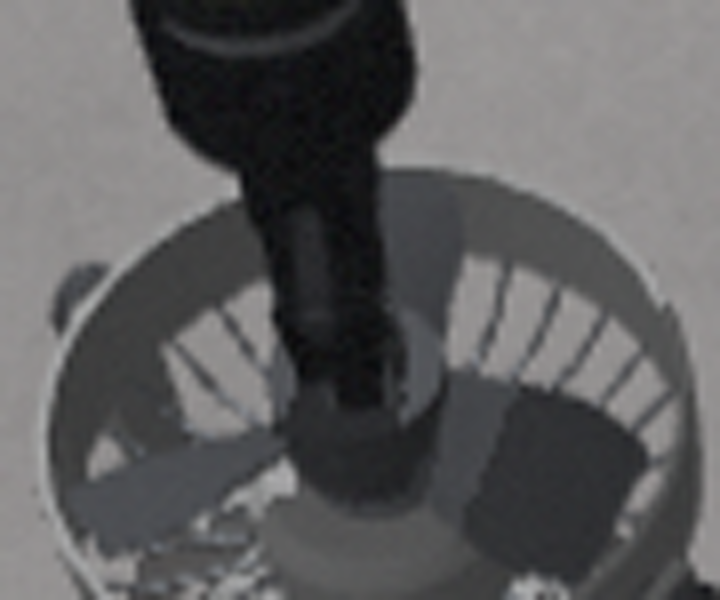

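View pics/k2.png

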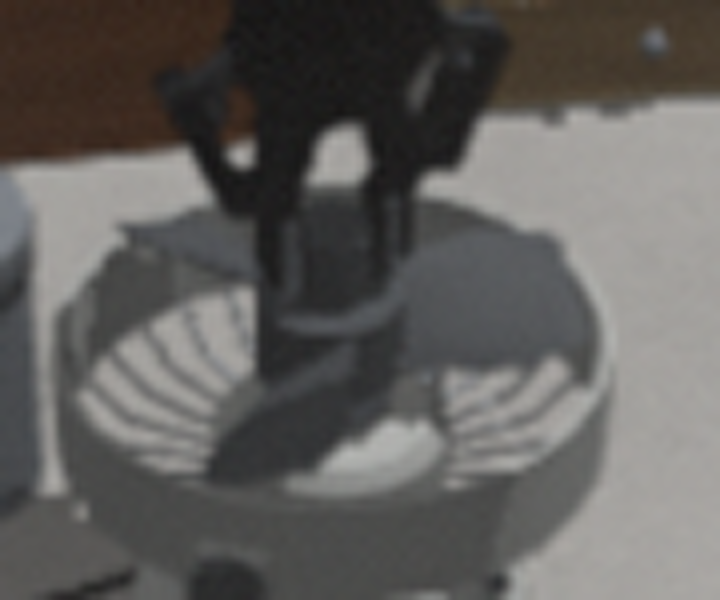

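```bash
python3 -m inch '[{"hand":25,"offset":[-0.015,-0.015,0.02],"angular":[0,0,0]},{"hand":25,"offset":[-0.015,-0.015,0.04],"angular":[0,0,0]},{"hand":25,"offset":[-0.015,-0.015,0.06],"angular":[0,0,0]},{"hand":25,"offset":[-0.015,-0.015,0.08],"angular":[0,0,0]},{"hand":25,"offset":[-0.015,-0.015,0.1],"angular":[0,0,0]},{"hand":25,"offset":[-0.015,-0.015,0.12],"angular":[0,0,0]},{"hand":25,"offset":[-0.015,-0.015,0.14],"angular":[0,0,0]},{"hand":25,"offset":[-0.015,-0.015,0.16],"angular":[0,0,0]},{"hand":25,"offset":[-0.015,-0.015,0.18],"angular":[0,0,0]},{"hand":25,"offset":[-0.015,-0.015,0.18],"angular":[0,0,0]}]'; python3 - <<'E'
from h import *
s=arm.sense();print(s["force"],s["ft_torque"],s["position"])
E
```

```text
time: 13.05
position: [0.5112, -0.2073, 0.1682]
tool_rot: [-3.141, -0.002, 1.825]
force: [0.2, 0.9, -2.5]
gripper_width: 0.0322
[ 0.16763502  0.92654671 -2.50882398] [-0.00682363 -0.02003537  0.0061767 ] [ 0.51120246 -0.20727839  0.16819033]
```

```bash
python3 -m inch '[{"hand":25,"offset":[0,0,0.01],"angular":[0,0,0]},{"hand":25,"offset":[0,0,0.02],"angular":[0,0,0]},{"hand":25,"offset":[0,0,0.03],"angular":[0,0,0]},{"hand":25,"offset":[0,0,0.04],"angular":[0,0,0]},{"hand":25,"offset":[0,0,0.05],"angular":[0,0,0]},{"hand":25,"offset":[0,0,0.06],"angular":[0,0,0]},{"hand":25,"offset":[0,0,0.07],"angular":[0,0,0]},{"hand":25,"offset":[0,0,0.08],"angular":[0,0,0]},{"hand":25,"offset":[0,0,0.08],"angular":[0,0,0]},{"hand":25,"offset":[0,0,0.08],"angular":[0,0,0]}]'; python3 - <<'E'
from h import *
s=arm.sense();print(s["force"],s["ft_torque"],s["position"])
E
```

```text
time: 14.05
position: [0.5116, -0.2075, 0.1656]
tool_rot: [3.142, -0.001, 1.825]
force: [0.1, 0.7, 4.1]
gripper_width: 0.0326
[0.1399632  0.74697163 4.12942522] [0.04567589 0.14156224 0.02842648] [ 0.51163696 -0.20752284  0.1656377 ]
```

```bash
python3 -m inch '[{"hand":25,"offset":[-0.005,-0.01,-0.06],"angular":[0,0,0]},{"hand":25,"offset":[-0.005,-0.01,-0.08],"angular":[0,0,0.5]},{"hand":25,"offset":[-0.005,-0.01,-0.08],"angular":[0,0,1.5]},{"hand":25,"offset":[-0.005,-0.01,-0.08],"angular":[0,0,2.5]},{"hand":25,"offset":[-0.005,-0.01,-0.08],"angular":[0,0,3.5]},{"hand":25,"offset":[-0.005,-0.01,-0.08],"angular":[0,0,4.5]},{"hand":25,"offset":[-0.005,-0.01,-0.08],"angular":[0,0,5.5]},{"hand":25,"offset":[-0.005,-0.01,-0.08],"angular":[0,0,6.5]},{"hand":25,"offset":[-0.005,-0.01,-0.08],"angular":[0,0,7.5]},{"hand":25,"offset":[-0.005,-0.01,-0.08],"angular":[0,0,7.5]}]'; python3 - <<'E'
from h import *
s=arm.sense();print(s["force"],s["ft_torque"],s["position"])
E
python3 -m inch '[{"hand":25,"offset":[0,0,0.02],"angular":[0,0,0]},{"hand":25,"offset":[0,0,0.04],"angular":[0,0,0]},{"hand":25,"offset":[0,0,0.05],"angular":[0,0,0]},{"hand":25,"offset":[0,0,0.06],"angular":[0,0,0]},{"hand":25,"offset":[0,0,0.07],"angular":[0,0,0]},{"hand":25,"offset":[0,0,0.08],"angular":[0,0,0]},{"hand":25,"offset":[0,0,0.09],"angular":[0,0,0]},{"hand":25,"offset":[0,0,0.1],"angular":[0,0,0]},{"hand":25,"offset":[0,0,0.1],"angular":[0,0,0]},{"hand":25,"offset":[0,0,0.1],"angular":[0,0,0]}]'; python3 - <<'E'
from h import *
s=arm.sense();print(s["force"],s["ft_torque"],s["position"])
E
```

```text
time: 15.05
position: [0.5126, -0.208, 0.169]
tool_rot: [3.14, -0.002, 0.778]
force: [4.6, -1.5, -2.5]
gripper_width: 0.0326
[ 4.62101086 -1.47582779 -2.51612813] [-0.38396667 -1.09397348  0.01736823] [ 0.5125955  -0.208041    0.16897724]
time: 16.05
position: [0.5129, -0.2081, 0.1656]
tool_rot: [3.139, -0.002, 0.778]
force: [2.3, 0.0, 5.8]
gripper_width: 0.0323
[2.33496957 0.00840542 5.80289736] [-0.05244019 -0.50011959 -0.02094801] [ 0.51293698 -0.20810064  0.16558501]
```

```bash
python3 -m inch '[{"hand":25,"offset":[0.02,0.02,-0.04],"angular":[0,0,0]},{"hand":25,"offset":[0.02,0.02,-0.06],"angular":[0,0,0]},{"hand":25,"offset":[0.02,0.02,-0.06],"angular":[0,0,0]},{"hand":25,"offset":[0.02,0.02,-0.06],"angular":[0,0,0]},{"hand":25,"offset":[0.02,0.02,-0.06],"angular":[0,0,0]},{"hand":25,"offset":[0.02,0.02,-0.06],"angular":[0,0,0]},{"hand":25,"offset":[0.02,0.02,-0.06],"angular":[0,0,0]},{"hand":25,"offset":[0.02,0.02,-0.06],"angular":[0,0,0]},{"hand":25,"offset":[0.02,0.02,-0.06],"angular":[0,0,0]},{"hand":25,"offset":[0.02,0.02,-0.06],"angular":[0,0,0]}]'; python3 - <<'E'
from h import *
s=arm.sense();print(s["force"],s["ft_torque"],s["position"])
E
```

```text
time: 17.05
position: [0.514, -0.2081, 0.168]
tool_rot: [3.139, -0.002, 0.778]
force: [-0.3, 0.8, -1.8]
gripper_width: 0.0325
[-0.31594858  0.7514243  -1.79752218] [ 0.00787753 -0.01440194 -0.02724413] [ 0.51403308 -0.20808342  0.16799065]
```

```bash
python3 -m inch '[{"hand":25,"offset":[0,-0.009,0],"angular":[0,0,-1]},{"hand":25,"offset":[-0.003,-0.019,0],"angular":[0,0,-2]},{"hand":25,"offset":[-0.006,-0.027,0],"angular":[0,0,-3]},{"hand":25,"offset":[-0.01,-0.036,0],"angular":[0,0,-4]},{"hand":25,"offset":[-0.016,-0.043,0],"angular":[0,0,-5]},{"hand":25,"offset":[-0.022,-0.05,0],"angular":[0,0,-6]},{"hand":25,"offset":[-0.03,-0.056,0],"angular":[0,0,-7]},{"hand":25,"offset":[-0.038,-0.061,0],"angular":[0,0,-8]},{"hand":25,"offset":[-0.047,-0.064,0],"angular":[0,0,-9]},{"hand":25,"offset":[-0.047,-0.064,0],"angular":[0,0,-9]}]'; python3 - <<'E'
from h import *
s=arm.sense();print(s["force"],s["ft_torque"],s["position"],s["q"][6])
R,p=pose(s); print(R.T@(np.array([.512,-.2099,p[2]])-.0027*np.array([-np.cos(s["tool_rot"][2]),-np.sin(s["tool_rot"][2]),0])-p)/.04)
E
```

```text
time: 18.05
position: [0.5108, -0.2076, 0.168]
tool_rot: [3.139, 0.001, 2.035]
force: [-0.0, 0.6, -2.1]
gripper_width: 0.0327
[-0.03455772  0.59896559 -2.12275458] [-0.02000587 -0.00015577  0.02170731] [ 0.51081562 -0.20762394  0.16797764] 0.8950393525513123
[ 3.36320956e-03  9.91394426e-04 -2.16380717e-06]
```

```bash
python3 -m inch '[{"hand":25,"offset":[0,-0.009,0],"angular":[0,0,-1]},{"hand":25,"offset":[-0.003,-0.019,0],"angular":[0,0,-2]},{"hand":25,"offset":[-0.006,-0.027,0],"angular":[0,0,-3]},{"hand":25,"offset":[-0.01,-0.036,0],"angular":[0,0,-4]},{"hand":25,"offset":[-0.016,-0.043,0.01],"angular":[0,0,-5]},{"hand":25,"offset":[-0.022,-0.05,0.03],"angular":[0,0,-6]},{"hand":25,"offset":[-0.022,-0.05,0.05],"angular":[0,0,-6]},{"hand":25,"offset":[-0.022,-0.05,0.07],"angular":[0,0,-6]},{"hand":25,"offset":[-0.022,-0.05,0.09],"angular":[0,0,-6]},{"hand":25,"offset":[-0.022,-0.05,0.09],"angular":[0,0,-6]}]'; python3 - <<'E'
from h import *
s=arm.sense();print(s["force"],s["ft_torque"],s["position"],s["q"][6])
E
```

```text
time: 19.05
position: [0.5093, -0.2095, 0.1642]
tool_rot: [3.141, 0.003, 2.871]
force: [-1.1, -0.1, -3.0]
gripper_width: 0.0324
[-1.06808715 -0.05137598 -3.04023048] [-0.21253908  0.17099845  0.00738854] [ 0.50926972 -0.20951527  0.16422177] 1.7225674076022985
```

```bash
python3 -m inch '[{"hand":25,"offset":[0,0,0.01],"angular":[0,0,0]},{"hand":25,"offset":[0,0,0.02],"angular":[0,0,0]},{"hand":25,"offset":[0,0,0.03],"angular":[0,0,0]},{"hand":25,"offset":[0,0,0.04],"angular":[0,0,0]},{"hand":25,"offset":[0,0,0.05],"angular":[0,0,0]},{"hand":25,"offset":[0,0,0.06],"angular":[0,0,0]},{"hand":25,"offset":[0,0,0.06],"angular":[0,0,0]},{"hand":25,"offset":[0,0,0.06],"angular":[0,0,0]},{"hand":25,"offset":[0,0,0.06],"angular":[0,0,0]},{"hand":25,"offset":[0,0,0.06],"angular":[0,0,0]}]'; python3 - <<'E'
from h import *
s=arm.sense();print(s["force"],s["ft_torque"],s["position"])
E
```

```text
time: 20.05
position: [0.5093, -0.2098, 0.162]
tool_rot: [3.141, 0.003, 2.87]
force: [-0.8, -2.9, -0.3]
gripper_width: 0.0326
[-0.80644277 -2.86466921 -0.28333957] [-0.6142478   0.20361595 -0.06447701] [ 0.5093219  -0.20984034  0.16195557]
```

```bash
python3 -m inch '[{"hand":25,"offset":[-0.004,-0.015,0.01],"angular":[0,0,0]},{"hand":25,"offset":[-0.004,-0.015,0.02],"angular":[0,0,0]},{"hand":25,"offset":[-0.004,-0.015,0.03],"angular":[0,0,0]},{"hand":25,"offset":[-0.004,-0.015,0.04],"angular":[0,0,0]},{"hand":25,"offset":[-0.004,-0.015,0.05],"angular":[0,0,0]},{"hand":25,"offset":[-0.004,-0.015,0.06],"angular":[0,0,0]},{"hand":25,"offset":[-0.004,-0.015,0.07],"angular":[0,0,0]},{"hand":25,"offset":[-0.004,-0.015,0.08],"angular":[0,0,0]},{"hand":25,"offset":[-0.004,-0.015,0.085],"angular":[0,0,0]},{"hand":25,"offset":[-0.004,-0.015,0.085],"angular":[0,0,0]}]'; python3 - <<'E'
from h import *
s=arm.sense();print(s["force"],s["ft_torque"],s["position"])
E
```

```text
time: 21.05
position: [0.5097, -0.2103, 0.1598]
tool_rot: [3.141, 0.004, 2.871]
force: [-3.6, 1.6, 6.9]
gripper_width: 0.033
[-3.64503817  1.64149602  6.86116892] [0.20684477 0.74185921 0.00647273] [ 0.50970559 -0.21027878  0.15983623]
```

```bash
python3 -m inch '[{"hand":25,"offset":[0.01,0,0.03],"angular":[0,0,0]},{"hand":25,"offset":[0.018,0.002,0.035],"angular":[0,0,0]},{"hand":25,"offset":[0.018,0.002,0.04],"angular":[0,0,0]},{"hand":25,"offset":[0.018,0.002,0.045],"angular":[0,0,0]},{"hand":25,"offset":[0.018,0.002,0.05],"angular":[0,0,0]},{"hand":25,"offset":[0.018,0.002,0.055],"angular":[0,0,0]},{"hand":25,"offset":[0.018,0.002,0.06],"angular":[0,0,0]},{"hand":25,"offset":[0.018,0.002,0.06],"angular":[0,0,0]},{"hand":25,"offset":[0.018,0.002,0.06],"angular":[0,0,0]},{"hand":25,"offset":[0.018,0.002,0.06],"angular":[0,0,0]}]'; python3 - <<'E'
from h import *
s=arm.sense();print(s["force"],s["ft_torque"],s["position"])
E
```

```text
time: 22.05
position: [0.5098, -0.2103, 0.1597]
tool_rot: [3.14, 0.006, 2.871]
force: [-4.5, 1.2, 12.5]
gripper_width: 0.0327
[-4.49697092  1.16028092 12.45215625] [0.10952141 1.02392069 0.01595744] [ 0.50979529 -0.21029968  0.15972599]
```

```bash
python3 -m inch '[{"hand":25,"offset":[0.01,0,0.005],"angular":[0,0,0]},{"hand":25,"offset":[0.01,0,0.005],"angular":[0,0,0]},{"hand":33,"offset":[0.01,0,0],"angular":[0,0,0]},{"hand":38,"offset":[0.01,0,0],"angular":[0,0,0]},{"hand":45,"offset":[0.01,0,0],"angular":[0,0,0]},{"hand":50,"offset":[0.01,0,0],"angular":[0,0,0]},{"hand":55,"offset":[0.01,0,0],"angular":[0,0,0]},{"hand":55,"offset":[0.01,0,0],"angular":[0,0,0]},{"hand":55,"offset":[0.01,0,0],"angular":[0,0,0]},{"hand":55,"offset":[0.01,0,0],"angular":[0,0,0]}]'
python3 -m inch '[{"hand":55,"offset":[0,0,-0.1],"angular":[0,0,0]},{"hand":55,"offset":[0,0,-0.3],"angular":[0,0,0]},{"hand":55,"offset":[0,0,-0.7],"angular":[0,0,0]},{"hand":55,"offset":[0,0,-1.2],"angular":[0,0,0]},{"hand":55,"offset":[0,0,-1.7],"angular":[0,0,0]},{"hand":40,"offset":[0,0,-2.2],"angular":[0,0,0]},{"hand":20,"offset":[0,0,-2.5],"angular":[0,0,0]},{"hand":0,"offset":[0,0,-2.5],"angular":[0,0,0]},{"hand":0,"offset":[0,0,-2.5],"angular":[0,0,0]},{"hand":0,"offset":[0,0,-2.5],"angular":[0,0,0]}]'
python3 - <<'E'
from h import *
for i in range(3): im=cam("wrist")
crop(im,0,0,512,384,1.5,"pics/l0.png")
im=cam("scene"); crop(im,140,100,95,85,8,"pics/l1.png"); im=cam("side"); crop(im,215,100,90,75,8,"pics/l2.png")
s=arm.sense(); print(s["time"],s["position"],s["tool_rot"],s["force"],s["q"])
E
```

```text
time: 23.05
position: [0.5094, -0.2102, 0.1597]
tool_rot: [3.14, 0.006, 2.871]
force: [-0.0, 0.4, -0.1]
gripper_width: 0.0549
time: 24.05
position: [0.5082, -0.2099, 0.2586]
tool_rot: [3.14, 0.004, 2.871]
force: [-0.4, 0.7, 0.0]
gripper_width: -0.0003
24.3 [ 0.50849809 -0.21006938  0.25910564] [3.1402318  0.00505737 2.87086332] [ 0.00647546  0.3655236  -0.08751662] [-0.17163529  0.09144592  0.55481075  1.68307663 -0.05099804  1.37609156
  1.6910085 ]
```

View pics/l0.png

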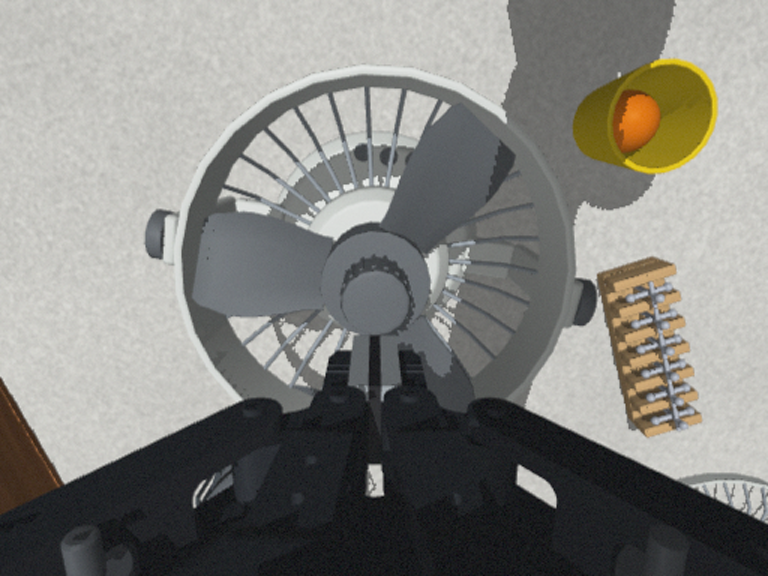

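View pics/l1.png

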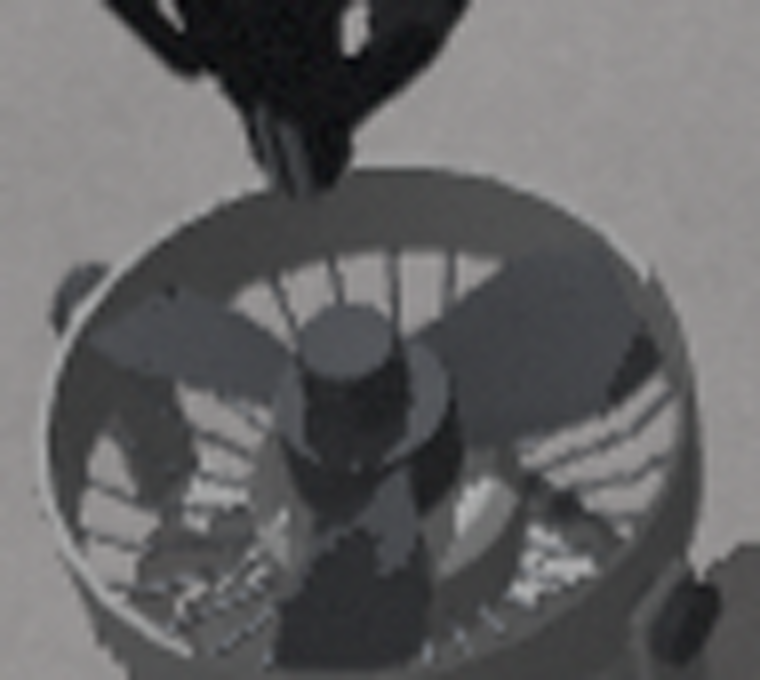

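View pics/l2.png

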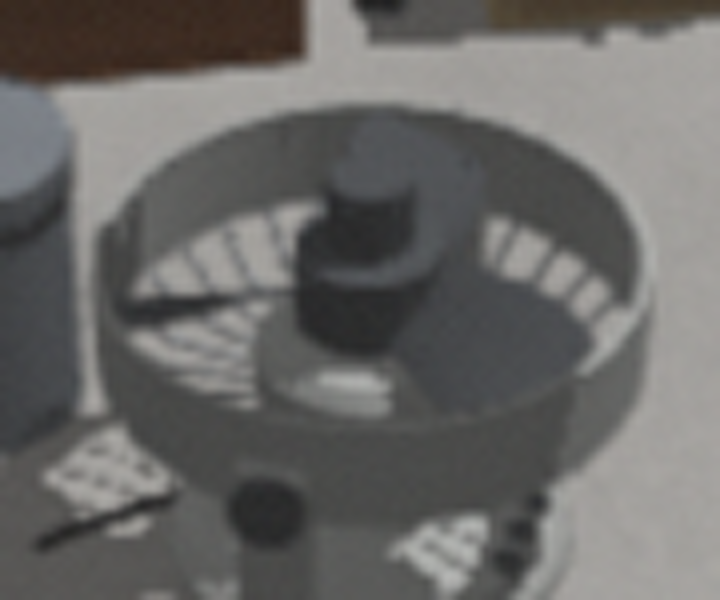

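```bash
python3 - <<'E'
from h import *
sc=cam("scene");sd=cam("side")
a=(182.9,142.3);b=(261.1,122.0)
o1,d1=ray(sc,a);o2,d2=ray(sd,b);t=np.linalg.lstsq(np.c_[d1,-d2],o2-o1,rcond=None)[0];print("captop",(o1+t[0]*d1+o2+t[1]*d2)/2,atz(sc,a,.185),atz(sd,b,.185))
R,p=pose(); print(p)
for X in ([.574,-.255,.19],[.574,-.255,.142]): print(np.round(R.T@(np.array(X)-p)/.04,3))
# blade fit
im=cam("scene"); 
for n,i in (("scene",sc),("side",sd)):
    i2=i["color"]
    v=i2[:,:,::-1].copy(); v=cv2.resize(v,None,fx=8,fy=8,interpolation=cv2.INTER_CUBIC)
    for k in range(3):
        B=np.array([[.06,.021,.032],[.097,.025,.034],[.097,-.025,.004],[.06,-.021,.006]])@rot(np.radians(8.2+120*k)).T+[.512,-.2095,.118]
        cv2.polylines(v,[((proj(i,B)+.5)*8).astype(np.int32)],True,(0,0,255),1)
    x,y=(140,100) if n=="scene" else (215,100)
    cv2.imwrite(f"pics/m_{n}.png",v[y*8:y*8+600,x*8:x*8+720])
print(arm.sense()["time"])
E
```

```text
captop [ 0.51272406 -0.20905251  0.18387887] [ 0.51282578 -0.20903459  0.185     ] [ 0.5134488  -0.20663747  0.185     ]
[ 0.50866327 -0.21013618  0.25940618]
[-1.864 -0.646  1.745]
[-1.857 -0.648  2.945]
24.45
```

View pics/m_scene.png

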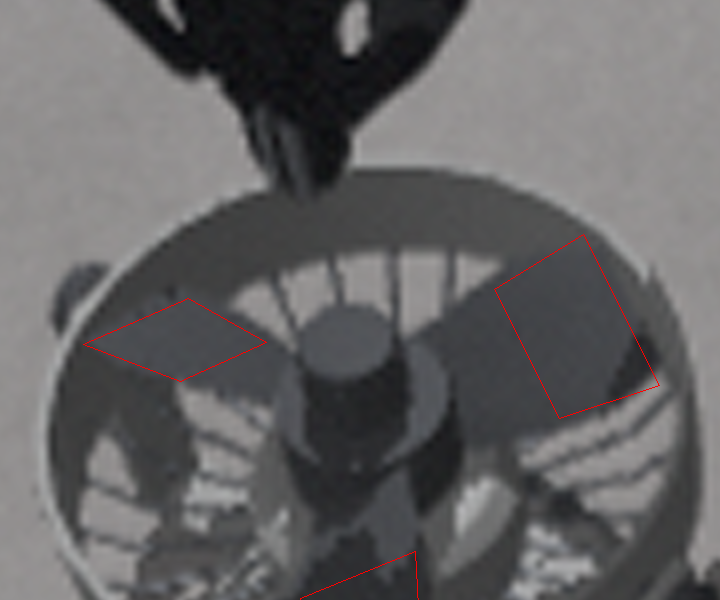

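View pics/m_side.png

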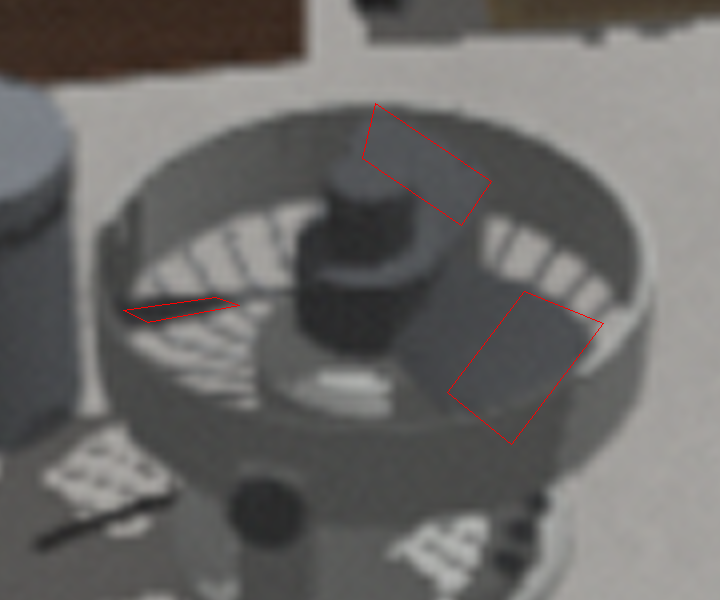

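```bash
python3 -m inch '[{"hand":0,"offset":[-0.5,-0.15,0],"angular":[0,0,0]},{"hand":0,"offset":[-1,-0.35,0],"angular":[0,0,0]},{"hand":0,"offset":[-1.5,-0.55,0.2],"angular":[0,0,0]},{"hand":0,"offset":[-1.86,-0.65,0.6],"angular":[0,0,0]},{"hand":0,"offset":[-1.86,-0.65,1.1],"angular":[0,0,0]},{"hand":0,"offset":[-1.86,-0.65,1.5],"angular":[0,0,0]},{"hand":0,"offset":[-1.86,-0.65,1.9],"angular":[0,0,0]},{"hand":0,"offset":[-1.86,-0.65,2.1],"angular":[0,0,0]},{"hand":0,"offset":[-1.86,-0.65,2.1],"angular":[0,0,0]},{"hand":0,"offset":[-1.86,-0.65,2.1],"angular":[0,0,0]}]'
python3 - <<'E'
from h import *
for i in range(2): im=cam("wrist")
crop(im,0,0,512,384,1.5,"pics/n0.png")
im=cam("scene"); crop(im,130,80,95,80,8,"pics/n1.png")
R,p=pose(); print(p,arm.sense()["time"],np.round(R.T@(np.array([.574,-.255,.142])-p)/.04,3))
E
```

```text
time: 25.45
position: [0.5742, -0.2552, 0.1766]
tool_rot: [3.14, 0.007, 2.871]
force: [-0.1, -0.2, 0.2]
gripper_width: 0.0001
[ 0.57447841 -0.25536261  0.17705081] 25.6 [0.021 0.004 0.876]
```

View pics/n0.png

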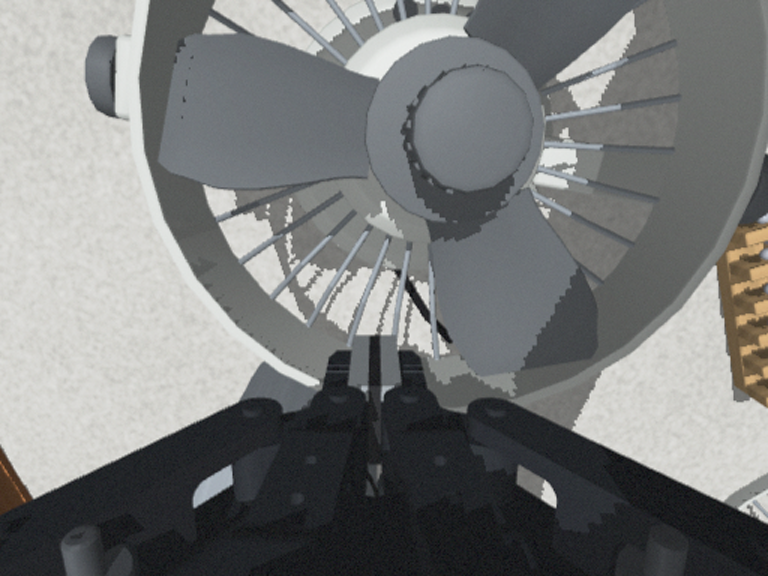

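View pics/n1.png

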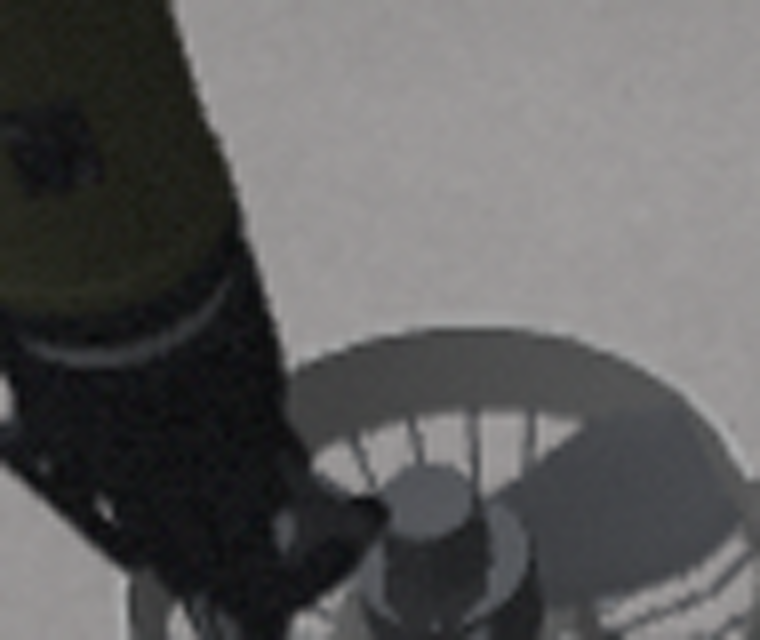

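```bash
python3 -m inch '[{"hand":0,"offset":[0.01,0,0.2],"angular":[0,0,0]},{"hand":0,"offset":[0.02,0,0.4],"angular":[0,0,0]},{"hand":0,"offset":[0.02,0,0.6],"angular":[0,0,0]},{"hand":0,"offset":[0.02,0,0.8],"angular":[0,0,0]},{"hand":0,"offset":[0.02,0,0.87],"angular":[0,0,0]},{"hand":0,"offset":[0.06,0.14,0.87],"angular":[0,0,0]},{"hand":0,"offset":[0.1,0.28,0.87],"angular":[0,0,0]},{"hand":0,"offset":[0.14,0.42,0.87],"angular":[0,0,0]},{"hand":0,"offset":[0.17,0.53,0.87],"angular":[0,0,0]},{"hand":0,"offset":[0.17,0.53,0.87],"angular":[0,0,0]}]'
python3 - <<'E'
from h import *
for i in range(2): im=cam("wrist")
crop(im,0,0,512,384,1.5,"pics/o0.png")
s=arm.sense();print(s["time"],s["position"],s["force"],s["ft_torque"])
E
```

```text
time: 26.6
position: [0.5743, -0.2318, 0.1425]
tool_rot: [3.139, 0.008, 2.873]
force: [0.4, 0.8, -0.2]
gripper_width: -0.0002
26.7 [ 0.57403305 -0.23301985  0.14249716] [ 0.28664875 -0.0123536  -0.13861954] [ 0.00542287  0.02213287 -0.02523469]
```

View pics/o0.png

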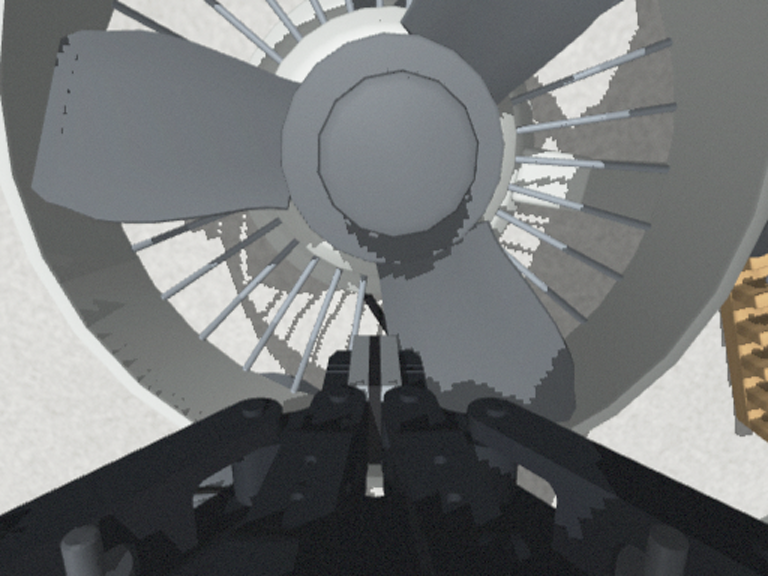

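```bash
python3 - <<'E'
from h import *
R,p=pose(); print(p)
for a,z in ((-14,.1425),(-5,.1425),(5,.1425),(17,.1425),(34,.1425),(57,.1435),(82,.150),(95,.185),(98,.22),(98,.25)):
    A=np.radians(a); X=np.array([.512+.063*np.cos(A),-.2095+.063*np.sin(A),z]); print(a,np.round(R.T@(X-p)/.04,2))
E
```

```text
[ 0.57403305 -0.23301985  0.14249716]
-14 [ 0.08  0.19 -0.  ]
-5 [ 0.1   0.44 -0.  ]
5 [ 0.18  0.7  -0.  ]
17 [ 0.32  1.   -0.  ]
34 [ 0.63  1.35 -0.  ]
57 [ 1.18  1.65 -0.03]
82 [ 1.86  1.71 -0.2 ]
95 [ 2.19  1.63 -1.08]
98 [ 2.26  1.6  -1.95]
98 [ 2.26  1.6  -2.7 ]
```

```bash
python3 -m inch '[{"hand":0,"offset":[0.05,0.19,0],"angular":[0,0,0]},{"hand":0,"offset":[0.1,0.44,0],"angular":[0,0,0]},{"hand":0,"offset":[0.18,0.7,0],"angular":[0,0,0]},{"hand":0,"offset":[0.32,1,0],"angular":[0,0,0]},{"hand":0,"offset":[0.63,1.35,0],"angular":[0,0,0]},{"hand":0,"offset":[1.18,1.65,-0.03],"angular":[0,0,0]},{"hand":0,"offset":[1.86,1.71,-0.2],"angular":[0,0,0]},{"hand":0,"offset":[2.19,1.63,-1.08],"angular":[0,0,0]},{"hand":0,"offset":[2.26,1.6,-1.95],"angular":[0,0,0]},{"hand":0,"offset":[2.26,1.6,-2.7],"angular":[0,0,0]}]'
python3 - <<'E'
from h import *
import time
for i in range(8):
    im=cam("wrist"); t=arm.sense(); crop(im,0,0,512,384,0.75,f"pics/p{i}.png"); 
    if i in(0,7): print(t["time"],t["position"],t["force"])
v=[cv2.imread(f"pics/p{i}.png") for i in range(8)]
v=[cv2.resize(x,(200,150)) for x in v]
cv2.imwrite("pics/pm.png",np.vstack([np.hstack(v[:4]),np.hstack(v[4:])]))
E
```

```text
time: 27.7
position: [0.5024, -0.1461, 0.2516]
tool_rot: [3.139, 0.009, 2.872]
force: [1.2, 0.7, 0.3]
gripper_width: -0.0001
27.75 [ 0.50525378 -0.14672211  0.25682432] [ 1.40450492 -0.52111279  3.36635389]
28.1 [ 0.50239606 -0.14660221  0.24844215] [ 0.55312524 -0.44573161  0.17126718]
```

View pics/pm.png

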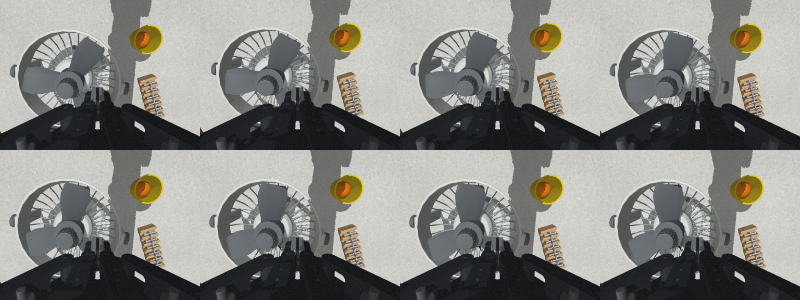

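```bash
python3 - <<'E'
import cv2,numpy as np
def pol(i):
    g=cv2.imread(f"pics/p{i}.png",0); 
    return g
a=[pol(i) for i in range(8)]
# hub on ring centre ~ (70,80)/200*384
for i in (0,1,2,4,7):
    cv2.imwrite(f"pics/pp{i}.png",a[i])
v=np.hstack([cv2.resize(a[i][20:270,0:250],(400,400)) for i in (1,7)]); cv2.imwrite("pics/pq.png",v)
E
```

```text
(no output)
```

View pics/pq.png

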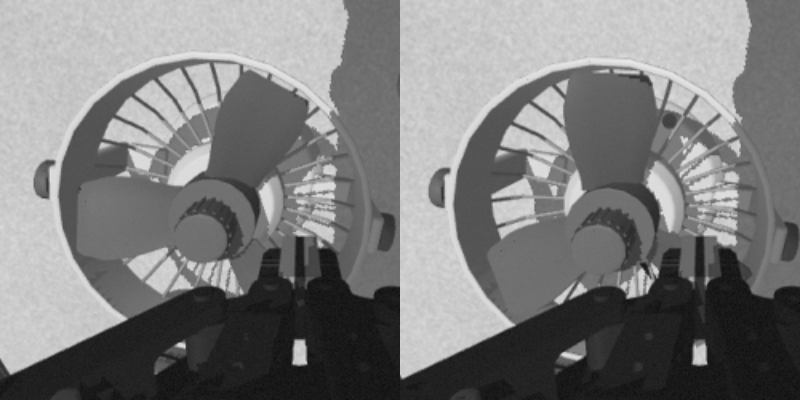

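```bash
python3 - <<'E'
from h import *
T=[]
for i in range(8,32):
    T.append(arm.sense()["time"]); im=cam("wrist"); cv2.imwrite(f"pics/p{i}.png",cv2.resize(im["color"][:,:,::-1],None,fx=.75,fy=.75,interpolation=cv2.INTER_CUBIC))
print(T)
v=[cv2.resize(cv2.imread(f"pics/p{i}.png")[20:270,0:250],(195,195)) for i in (8,11,14,17,20,23,26,31)]
cv2.imwrite("pics/pm2.png",np.vstack([np.hstack(v[:4]),np.hstack(v[4:])]))
E
```

```text
[28.1, 28.15, 28.2, 28.25, 28.3, 28.35, 28.4, 28.45, 28.5, 28.55, 28.6, 28.65, 28.7, 28.75, 28.8, 28.85, 28.9, 28.95, 29.0, 29.05, 29.1, 29.15, 29.2, 29.25]
```

View pics/pm2.png

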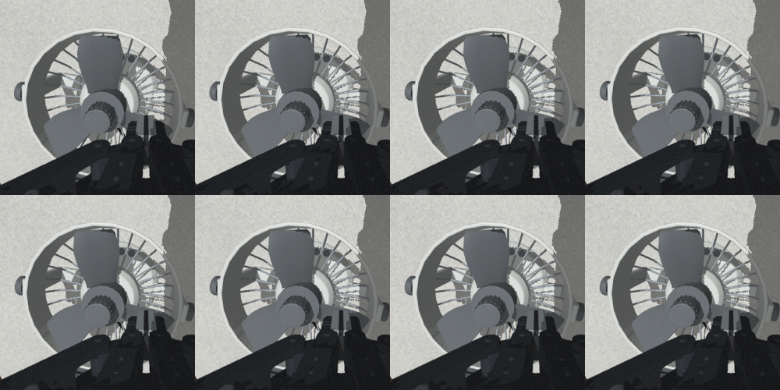

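```bash
python3 - <<'E'
from h import *
im=cam("wrist"); f,cx,cy=K(im)
th=np.radians(np.arange(0,360,.5)); rr=np.arange(.04,.095,.0015)
P=np.array([[[.512+r*np.cos(a),-.2095+r*np.sin(a),.142] for a in th] for r in rr]).reshape(-1,3)
q=(proj(im,P)*.75).astype(np.float32).reshape(len(rr),len(th),2)
pl=[]
for i in range(0,20):
    g=cv2.imread(f"pics/p{i}.png",0).astype(np.float32); g=cv2.resize(g,(384,288)); g=cv2.GaussianBlur(g,(0,0),1)
    pl.append(cv2.remap(g,q[:,:,0],q[:,:,1],cv2.INTER_LINEAR))
# restrict to visible world angle sector: print gripper free sector by viewing
cv2.imwrite("pics/polar.png",np.vstack([cv2.resize(p,(720,60)) for p in pl[:9]]))
E
```

```text
[ WARN:0@2.037] global loadsave.cpp:1063 imwrite_ Unsupported depth image for selected encoder is fallbacked to CV_8U.
```

View pics/polar.png

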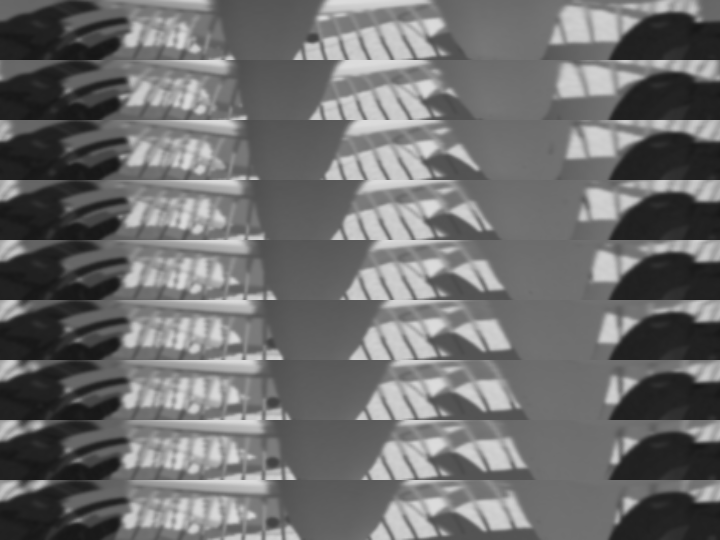

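```bash
python3 - <<'E'
from h import *
im=cam("wrist")
from scipy.optimize import minimize_scalar
m=arm.regions_of("impeller","wrist"); 
print(len(m), m and m[0]["score"])
mk=m[0]["mask"].astype(float)
B=np.radians(np.arange(0,120,1.))
c=[(np.abs(impmask(im,.512,-.2095,.118,b)-mk)*(1)).sum() for b in B]
b=B[int(np.argmin(c))]; print(np.degrees(b),min(c))
R,p=pose(); print(p,arm.sense()["time"])
v=im["color"][:,:,::-1].copy(); mm=(impmask(im,.512,-.2095,.118,b)>.5).astype(np.uint8)
cs,_=cv2.findContours(mm,cv2.RETR_EXTERNAL,cv2.CHAIN_APPROX_NONE); cv2.drawContours(v,cs,-1,(0,0,255),1); cv2.imwrite("pics/q0.png",v)
E
```

```text
1 0.73
50.0 4266.875
[ 0.50309008 -0.14710149  0.24982768] 29.45
```

View pics/q0.png

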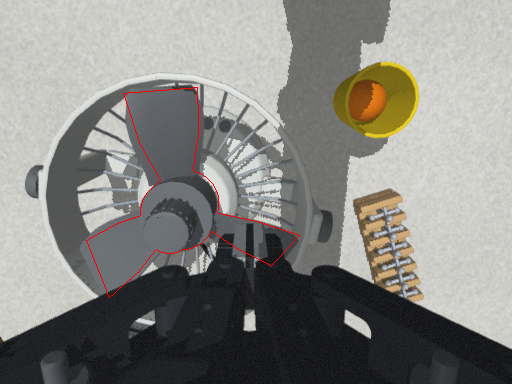

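```bash
python3 - <<'E'
from h import *
R,p=pose(); print(p)
for X in ([.570,-.2115,.25],[.570,-.2115,.1425]): print(np.round(R.T@(np.array(X)-p)/.04,3))
E
```

```text
[ 0.50309008 -0.14710149  0.24982768]
[-2.042 -1.105  0.011]
[-2.02  -1.109  2.698]
```

```bash
python3 -m inch '[{"hand":0,"offset":[-0.5,-0.3,0],"angular":[0,0,0]},{"hand":0,"offset":[-1,-0.55,0],"angular":[0,0,0]},{"hand":0,"offset":[-1.6,-0.85,0],"angular":[0,0,0]},{"hand":0,"offset":[-2.03,-1.11,0.2],"angular":[0,0,0]},{"hand":0,"offset":[-2.03,-1.11,0.8],"angular":[0,0,0]},{"hand":0,"offset":[-2.02,-1.11,1.4],"angular":[0,0,0]},{"hand":0,"offset":[-2.02,-1.11,1.9],"angular":[0,0,0]},{"hand":0,"offset":[-2.02,-1.11,2.4],"angular":[0,0,0]},{"hand":0,"offset":[-2.02,-1.11,2.7],"angular":[0,0,0]},{"hand":0,"offset":[-2.02,-1.11,2.7],"angular":[0,0,0]}]'
python3 - <<'E'
from h import *
for i in range(2): im=cam("wrist")
crop(im,0,0,512,384,1.5,"pics/r0.png")
R,p=pose(); print(p,arm.sense()["time"],arm.sense()["force"])
for a,z in ((10,.1425),(24,.1425),(38,.1425),(54,.1425),(76,.1425),(104,.1435),(138,.150),(150,.19),(152,.225),(152,.25)):
    A=np.radians(a); X=np.array([.512+.056*np.cos(A),-.2095+.056*np.sin(A),z]); print(a,np.round(R.T@(X-p)/.04,2))
E
```

```text
time: 30.45
position: [0.5689, -0.211, 0.1406]
tool_rot: [3.14, 0.005, 2.871]
force: [0.2, 0.7, 0.2]
gripper_width: -0.0
[ 0.57035028 -0.21167721  0.14296489] 30.55 [ 0.28286956 -0.68111503  0.62138454]
10 [0.16 0.27 0.01]
24 [0.34 0.55 0.01]
38 [0.59 0.79 0.01]
54 [0.93 0.97 0.  ]
76 [1.46 1.06 0.  ]
104 [ 2.11  0.88 -0.03]
138 [ 2.67  0.29 -0.2 ]
150 [ 2.77  0.02 -1.2 ]
152 [ 2.77 -0.03 -2.08]
152 [ 2.76 -0.03 -2.7 ]
```

View pics/r0.png

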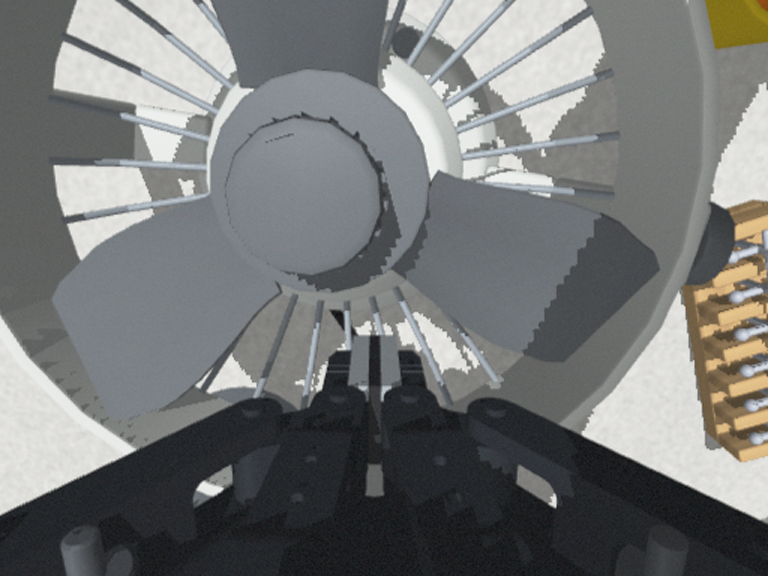

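```bash
python3 -m inch '[{"hand":0,"offset":[0.16,0.27,0],"angular":[0,0,0]},{"hand":0,"offset":[0.34,0.55,0],"angular":[0,0,0]},{"hand":0,"offset":[0.59,0.79,0],"angular":[0,0,0]},{"hand":0,"offset":[0.93,0.97,0],"angular":[0,0,0]},{"hand":0,"offset":[1.46,1.06,0],"angular":[0,0,0]},{"hand":0,"offset":[2.11,0.88,-0.03],"angular":[0,0,0]},{"hand":0,"offset":[2.67,0.29,-0.2],"angular":[0,0,0]},{"hand":0,"offset":[2.77,0.02,-1.2],"angular":[0,0,0]},{"hand":0,"offset":[2.77,0,-2.1],"angular":[0,0,0]},{"hand":0,"offset":[2.77,0,-2.7],"angular":[0,0,0]}]'
cat > w.py <<'E'
from h import *
import pickle
L=[]
for i in range(22):
    t=arm.sense()["time"]; im=cam("wrist"); L.append((t,im))
pickle.dump(L,open("L.pkl","wb"))
th=np.arange(0,360,.5); rr=np.arange(.05,.09,.002); a=np.radians(th)
pl=[]
for t,im in L:
    P=np.array([np.c_[.512+r*np.cos(a),-.2095+r*np.sin(a),0*a+.142] for r in rr]).reshape(-1,3)
    q=proj(im,P).astype(np.float32).reshape(len(rr),len(th),2)
    pl.append(cv2.remap(cv2.cvtColor(im["color"],cv2.COLOR_RGB2GRAY),q[:,:,0],q[:,:,1],cv2.INTER_LINEAR))
cv2.imwrite("pics/polar2.png",np.vstack([cv2.resize(p,(720,36)) for p in pl[:16]])); print(L[0][0],L[-1][0])
E
python3 w.py
```

```text
time: 31.55
position: [0.4625, -0.1817, 0.253]
tool_rot: [3.139, 0.013, 2.871]
force: [0.1, 0.1, -0.8]
gripper_width: 0.0
31.55 32.6
```

View pics/polar2.png

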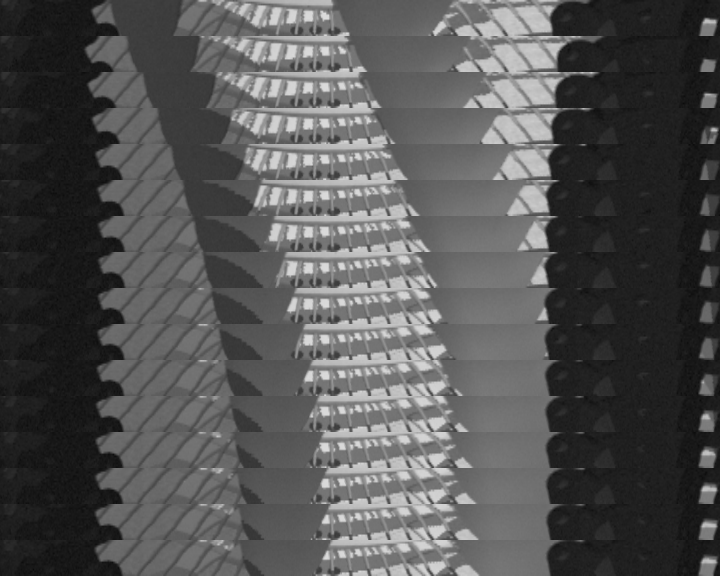

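```bash
python3 - <<'E'
import pickle; from h import *
L=pickle.load(open("L.pkl","rb"))
a=np.radians(np.arange(60,300,.25)); rr=np.arange(.06,.085,.001)
out=[];prev=None
for t,im in L:
    P=np.array([np.c_[.512+r*np.cos(a),-.2095+r*np.sin(a),0*a+.142] for r in rr]).reshape(-1,3)
    q=proj(im,P).astype(np.float32).reshape(len(rr),len(a),2)
    g=cv2.remap(cv2.cvtColor(im["color"],cv2.COLOR_RGB2GRAY),q[:,:,0],q[:,:,1],cv2.INTER_LINEAR).astype(float)
    # blade tex smooth: low local variance along angle
    s=cv2.blur(np.abs(np.gradient(g,axis=1)),(9,9)).mean(0); out.append((t,s))
# fit blade centre by model: silhouette mask edges vs image
import itertools
res=[]
guess=None
for t,im in L:
    m=arm and None
    g=cv2.GaussianBlur(cv2.cvtColor(im["color"],cv2.COLOR_RGB2GRAY).astype(np.float32),(0,0),1)
    gx,gy=cv2.Sobel(g,cv2.CV_32F,1,0),cv2.Sobel(g,cv2.CV_32F,0,1); E=np.minimum(np.hypot(gx,gy),150)
    def sc(b):
        mm=(impmask(im,.512,-.2095,.118,b,2)>.5).astype(np.uint8)
        cs,_=cv2.findContours(mm,cv2.RETR_EXTERNAL,cv2.CHAIN_APPROX_NONE); c=np.vstack(cs)[:,0]; c=c[c[:,1]<230]
        return E[c[:,1],c[:,0]].mean()
    B=np.radians(np.arange(0,120,1.)) if guess is None else guess+np.radians(np.arange(-3,16,.5))
    v=[sc(b) for b in B]; guess=B[int(np.argmax(v))]; res.append((t,np.degrees(guess)))
r=np.array(res); print(np.round(r[:,1],1)); print("w",np.round(np.gradient(np.radians(r[:,1]),r[:,0]),2))
E
```

```text
[22.  30.5 39.  40.  39.5 39.5 39.5 39.5 49.5 50.  60.5 60.5 63.  62.5
 70.  70.  69.5 69.5 69.5 69.5 69.5 69.5]
w [ 2.97  2.97  1.66  0.09 -0.09  0.    0.    1.75  1.83  1.92  1.83  0.44
  0.35  1.22  1.31 -0.09 -0.09  0.    0.    0.    0.    0.  ]
```

```bash
python3 - <<'E'
from h import *
im=cam("wrist")
m=arm.regions_of("impeller","wrist"); mk=m[0]["mask"].astype(float)
B=np.radians(np.arange(0,120,1.))
c=[np.abs(impmask(im,.512,-.2095,.118,b,2)-mk).sum() for b in B]
b=B[int(np.argmin(c))]; print(np.degrees(b),min(c))
R,p=pose(); print(p,arm.sense()["time"],arm.sense()["q"])
v=im["color"][:,:,::-1].copy(); mm=(impmask(im,.512,-.2095,.118,b)>.5).astype(np.uint8)
cs,_=cv2.findContours(mm,cv2.RETR_EXTERNAL,cv2.CHAIN_APPROX_NONE); cv2.drawContours(v,cs,-1,(0,0,255),1); cv2.imwrite("pics/s0.png",v)
E
```

```text
17.0 6890.75
[ 0.46262963 -0.18200345  0.25000723] 32.75 [-0.26990109 -0.0447512   0.58028048  1.81767557  0.02339673  1.35259661
  1.60563804]
```

View pics/s0.png

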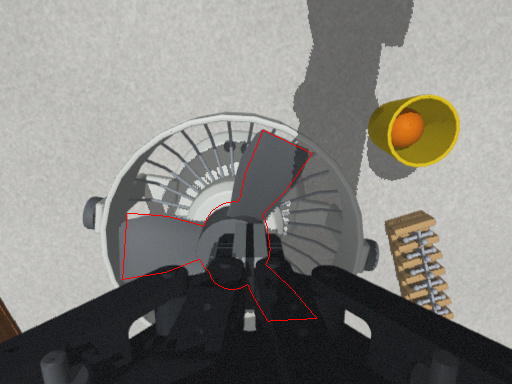

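```bash
python3 - <<'E'
from h import *
R,p=pose()
for X in ([.558,-.2416,.25],[.558,-.2416,.1425]): print(np.round(R.T@(np.array(X)-p)/.04,3))
E
```

```text
[-2.695 -0.799  0.023]
[-2.672 -0.803  2.71 ]
```

```bash
python3 -m inch '[{"hand":0,"offset":[-0.6,-0.2,0],"angular":[0,0,0]},{"hand":0,"offset":[-1.3,-0.4,0],"angular":[0,0,0]},{"hand":0,"offset":[-2,-0.6,0],"angular":[0,0,0]},{"hand":0,"offset":[-2.5,-0.75,0.1],"angular":[0,0,0]},{"hand":0,"offset":[-2.68,-0.8,0.6],"angular":[0,0,0]},{"hand":0,"offset":[-2.68,-0.8,1.3],"angular":[0,0,0]},{"hand":0,"offset":[-2.68,-0.8,1.9],"angular":[0,0,0]},{"hand":0,"offset":[-2.68,-0.8,2.4],"angular":[0,0,0]},{"hand":0,"offset":[-2.68,-0.8,2.7],"angular":[0,0,0]},{"hand":0,"offset":[-2.68,-0.8,2.7],"angular":[0,0,0]}]'
python3 - <<'E'
from h import *
for i in range(3): im=cam("wrist")
crop(im,0,0,512,384,1.5,"pics/t0.png")
R,p=pose(); print(p,arm.sense()["time"],arm.sense()["force"])
for a,z in ((-24,.1425),(-11,.1425),(3,.1425),(21,.1425),(48,.1425),(86,.1425),(130,.1435),(172,.155),(190,.192),(195,.235)):
    A=np.radians(a); X=np.array([.512+.055*np.cos(A),-.2095+.055*np.sin(A),z]); print(a,np.round(R.T@(X-p)/.04,2))
E
```

```text
time: 33.75
position: [0.5573, -0.241, 0.1412]
tool_rot: [3.14, 0.005, 2.871]
force: [-0.0, 0.9, -0.2]
gripper_width: 0.0001
[ 0.55906939 -0.24192424  0.14413341] 33.9 [ 0.17310851 -0.79933506  0.92445789]
-24 [-0.01  0.26  0.04]
-11 [-0.02  0.57  0.04]
3 [0.05 0.9  0.04]
21 [0.25 1.28 0.04]
48 [0.74 1.7  0.04]
86 [1.62 1.81 0.03]
130 [ 2.48  1.25 -0.01]
172 [ 2.71  0.29 -0.3 ]
190 [ 2.58 -0.12 -1.22]
195 [ 2.51 -0.23 -2.3 ]
```

View pics/t0.png

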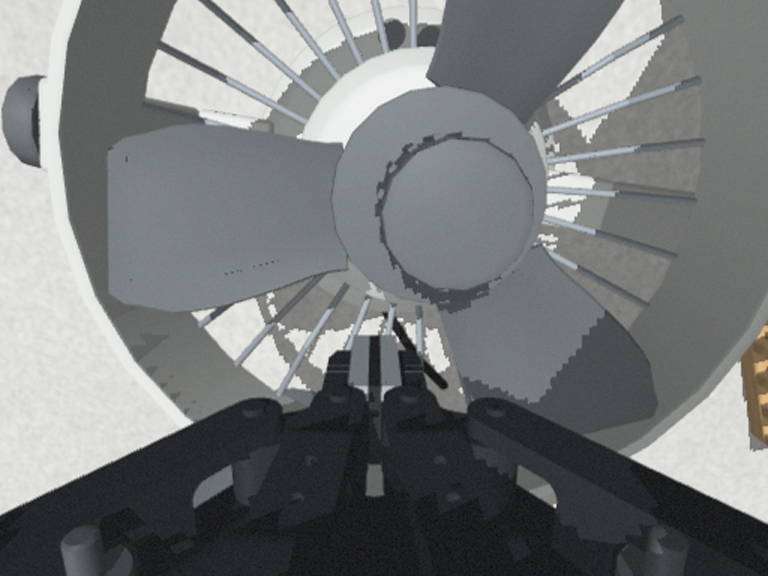

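```bash
python3 -m inch '[{"hand":0,"offset":[-0.01,0.26,0.03],"angular":[0,0,0]},{"hand":0,"offset":[-0.02,0.57,0.03],"angular":[0,0,0]},{"hand":0,"offset":[0.05,0.9,0.03],"angular":[0,0,0]},{"hand":0,"offset":[0.25,1.28,0.03],"angular":[0,0,0]},{"hand":0,"offset":[0.74,1.7,0.03],"angular":[0,0,0]},{"hand":0,"offset":[1.62,1.81,0.03],"angular":[0,0,0]},{"hand":0,"offset":[2.48,1.25,-0.02],"angular":[0,0,0]},{"hand":0,"offset":[2.71,0.29,-0.4],"angular":[0,0,0]},{"hand":0,"offset":[2.58,-0.1,-1.5],"angular":[0,0,0]},{"hand":0,"offset":[2.5,-0.2,-2.6],"angular":[0,0,0]}]'
sed -i 's/polar2/polar3/' w.py; python3 w.py
```

```text
time: 34.9
position: [0.4579, -0.2237, 0.2482]
tool_rot: [3.14, 0.01, 2.869]
force: [1.2, -0.4, -0.1]
gripper_width: 0.0001
34.9 35.95
```

View pics/polar3.png

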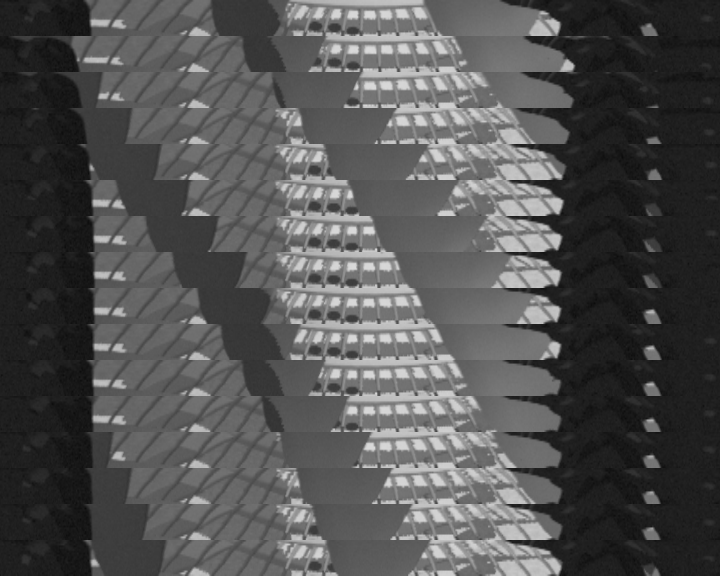

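```bash
python3 -m inch '[{"hand":0,"offset":[0,0,-0.2],"angular":[0,0,0]},{"hand":0,"offset":[0,0,-0.5],"angular":[0,0,0]},{"hand":0,"offset":[0,0,-0.8],"angular":[0,0,0]},{"hand":0,"offset":[0,0,-1],"angular":[0,0,0]},{"hand":0,"offset":[0,0,-1],"angular":[0,0,0]},{"hand":0,"offset":[0,0,-1],"angular":[0,0,0]},{"hand":0,"offset":[0,0,-1],"angular":[0,0,0]},{"hand":0,"offset":[0,0,-1],"angular":[0,0,0]},{"hand":0,"offset":[0,0,-1],"angular":[0,0,0]},{"hand":0,"offset":[0,0,-1],"angular":[0,0,0]}]'
python3 -m inch '[{"hand":0,"offset":[0,0,0],"angular":[0,0,0]},{"hand":0,"offset":[0,0,0],"angular":[0,0,0]},{"hand":0,"offset":[0,0,0],"angular":[0,0,0]},{"hand":0,"offset":[0,0,0],"angular":[0,0,0]},{"hand":0,"offset":[0,0,0],"angular":[0,0,0]},{"hand":0,"offset":[0,0,0],"angular":[0,0,0]},{"hand":0,"offset":[0,0,0],"angular":[0,0,0]},{"hand":0,"offset":[0,0,0],"angular":[0,0,0]},{"hand":0,"offset":[0,0,0],"angular":[0,0,0]},{"hand":0,"offset":[0,0,0],"angular":[0,0,0]}]'
python3 - <<'E'
from h import *
A=cam("side"); w=cam("wrist")
for i in range(8): cam("scene")
B=cam("side"); w2=cam("wrist"); S=cam("scene")
print("diff",np.abs(A["color"][100:175,215:305].astype(int)-B["color"][100:175,215:305]).mean(),np.abs(w["color"].astype(int)-w2["color"]).mean())
crop(S,130,95,95,80,8,"pics/u1.png"); crop(B,215,95,90,75,8,"pics/u2.png"); crop(S,0,0,512,384,1.5,"pics/u3.png")
s=arm.sense(); print(s["time"],s["position"],s["force"])
E
```

```text
time: 37.0
position: [0.4589, -0.2227, 0.2868]
tool_rot: [3.14, 0.01, 2.871]
force: [-0.4, 0.1, -0.7]
gripper_width: -0.0001
time: 38.0
position: [0.4589, -0.2227, 0.2868]
tool_rot: [3.14, 0.01, 2.871]
force: [0.3, -0.3, -0.4]
gripper_width: -0.0001
diff 1.1086913580246913 2.353086683485243
38.65 [ 0.45894477 -0.22270813  0.28685188] [-0.46575198  0.02808415 -0.14234754]
```

View pics/u2.png

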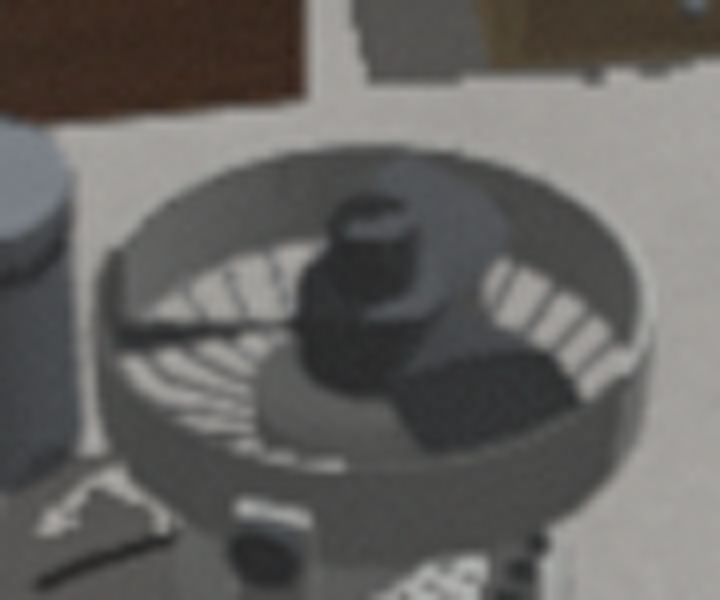

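View pics/u3.png

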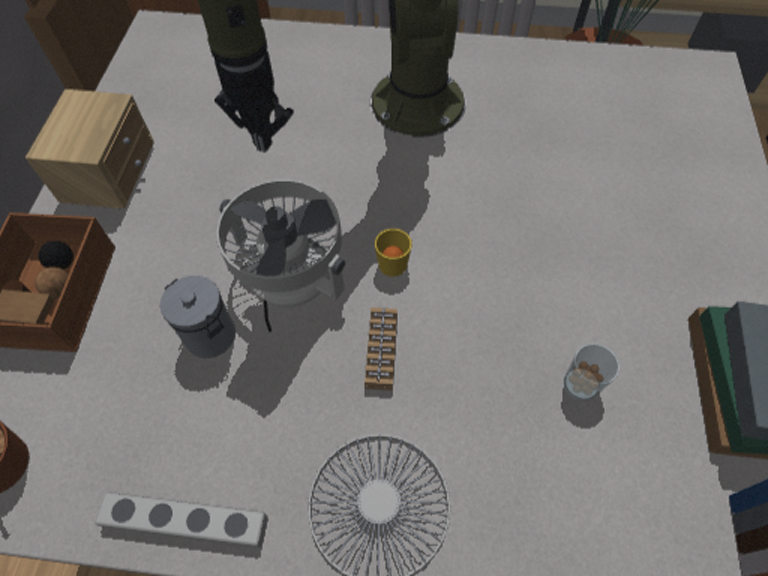

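```bash
python3 - <<'E'
from h import *
b=lambda i: cv2.GaussianBlur(i["color"].astype(np.float32),(0,0),2)
A=cam("wrist"); 
for i in range(6): cam("scene")
B=cam("wrist"); print("max blurred diff",np.abs(b(A)-b(B)).max())
s=arm.sense(); print(s["time"]); arm.job_done()
E
```

```text
max blurred diff 4.610941
39.05
the job is handed in; nothing more can be done
```

The impeller is back on the spindle and fully home, was spun by a fingertip push, and ran down to rest. I handed the job in at 39 s.

**Fitting:** I felt the impeller down onto the spindle and tried the slot at three angles. It stopped on the pin at the first two and dropped in at the third. On the way down the catch it took about 9 N, and I then pressed to about 15 N with no further movement. The measured gripper height and the picture overlays both showed it fully home and upright.

**Spin:** I pushed a blade three times.
- **First two pushes:** the impeller stayed above 0.8 rad/s for only about 0.7 s, which was too close to call. I pushed again each time, once it had come to rest.
- **Third push:** it was still turning at about 5.7 rad/s with the finger lifted clear, and at about 3.5 rad/s 0.75 s later. The robot stayed clear throughout.

**Last checks:** Pictures taken 0.35 s apart showed no movement. The impeller looked upright and centred in its ring, the gripper was well clear, and the canister, cup with ball, tumbler and rack looked undisturbed.

**What I could not confirm:** The per-frame angle fit for the second push was too noisy to use, so the spin speeds come from tracking blade edges in the pictures. Contact with the ring and the force on the blades could not be measured directly. Nothing in the pictures suggested rubbing.

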